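# Load the panel-welding kit onto the offcut pile

## Robot

A 6-joint arm with a two-finger parallel gripper is mounted at the origin on the work surface. World frame = base frame: x ahead of the robot, y to its left, z up, the work surface at z = 0. Lengths are in m, angles in rad, forces in N, time in s.
With the tool pointing down it reaches from about 0.375 to 0.925 m from the base axis. Payload 5.7 kg.
Tool frame: the origin (TCP) lies midway between the tips of the shut fingers; the grasp point (between the pads) lies 19 mm behind it; y points along the fingers, x is the direction in which the jaws open and shut, and the axes are right-handed (so a half turn about y gives the same grasp; the last joint's range is limited). The gripper opens to 85 mm and grips with 20 to 120 N. Pads are 22 mm wide; open, the fingers measure 114 mm over their backs; the gripper's body (76 mm by 85 mm) begins 54 mm behind the grasp point. The pads swing forward as they close: fully open they stand 13 mm farther back than shut.
Start: joints at [1.205, 0.359, 1.51, -0, 1.272, -0.115], TCP at [0.149, 0.581, 0.231] pointing down, gripper open.
Joint ranges: [-2.97, 2.97], [-1.01, 2.36], [0.21, 2.38], [-0.96, 4.11], [0.2, 2.71], [-2.98, 2.98]. Speed limits (rad/s): [2.39, 2.39, 3.14, 3.14, 3.14, 3.14].

## Interface

Orientations are given as a unit quaternion [x, y, z, w].
In Python, from station import observe, grab_frame, camera_info, close_job gives the robot as it stands.
- The arm moves only by the shell command python3 -m creep 'ROWS' [OPENING] [FORCE]. ROWS is JSON, a list of rows, each a list of 4 numbers: the shift along the tool's x, y, z in m, then the turn about the tool's y in rad. A call has 1 to 20 rows; each row shifts and turns the commanded pose from where the row before left it, along the tool's axes as they then stand; what a row does not reach is not made up. A row lasts 1/10 s, in which the tool goes at most 50 mm and 8.59 degrees, less where a joint would pass 70% of its speed; a pose out of reach is approached as far as the arm can. A call is refused whole if a number of a shift passes 0.05 or a number of a turn 0.15, either way. A call with a gripper value outside its range is refused whole. OPENING is the finger opening in m, from 0 to 0.0854, set as the call begins (- or left out, the last holds). The fingers move at their own pace and stop on an object; FORCE is the grip in N (left out, the last holds). Time passes only in rows, so rows that do not move let the fingers close. It gives the time, the measured TCP pose, the force and the opening at its end, in the units of the state.
- observe(): the state, without advancing time (a new reading comes with each control period).
- grab_frame(name): name is "side" or "top" or "wrist"; returns the picture (384x512x3 uint8, red, green, blue); there is no depth.
- camera_info(name): a dict with "mtx" (3x3 intrinsics, pixels), "rvec" (rotation vector, rad) and "tvec" (3), from world to camera coordinates, as OpenCV has them. Camera axes: x right, y down, z forward; pixel columns grow to the right and rows downward; lengths in m; the calibration is good to about 2 mm. A picture is of the moment at which its call begins: read the wrist's pose just before it. camera_info takes no time and is no camera call; for the wrist camera it gives the pose at the moment of the call.
- close_job(): hands the job in, once; it reports no verdict.
The state is a dict: "t": time; "joints": joint angles; "qvel": joint speeds; "tau": joint torques, N m; "eef_pos": TCP position; "ee_rot": TCP orientation; "force": force on the tool from outside, world axes, zero at the start; "moment": the same for the moment, N m; "gripper_width": finger opening in m.
Only numpy, scipy, OpenCV 4.12 (cv2) and the standard library are available. Lean on these libraries where they do the work, as an engineer would, in place of code of your own. Each camera call takes 0.05 s, during which the arm holds its last target.

## Task

Load the panel-welding kit onto the plywood board that tops the pile on the stand: first stack every aluminium backing bar flat in the painted rectangle, lengthwise with it, largest at the bottom and smallest on top, then stand the three steel cups upright in the painted ring, nested one inside another. Nobody has measured the pile, so lower each piece until you feel it rest on what is below before you let go of it, and leave the hammer, tape and can where they are.

Things in the scene. Friction and masses are not known exactly. Their poses are not given: they have to be found in the camera images.
- stand: fixed stand: timber plinth 230 x 320 mm, 20 mm tall, bearing a firm pile of sheet offcuts topped by a plywood board 210 x 300 mm. Origin under the plinth's centre, on the bench; x along the 230 mm side, y along the 320 mm side, z up. The pile's height is NOT reported: the board's top is anywhere from 40 to 90 mm above the bench. A white rectangle and a white ring are painted on it
- bars_spot (a point): centre of the white painted rectangle (180 x 116 mm, long side along this point's x axis), in plan only: its height is that of the plinth's top, 20 mm above the bench, below the pile, and not that of the board
- cups_spot (a point): centre of the white painted ring (76 mm across), in plan only: its height is that of the plinth's top, 20 mm above the bench, not that of the board
- large_bar (a point): centre (half-way up) of the large aluminium backing bar, a flat plate 160 mm long (along x), 96 mm wide (along y) and 20 mm thick, lying flat, z up; its middle is waisted to 60 mm wide over a length of 56 mm, to be gripped there across y. It is always present
- bar_large: the large backing bar itself (0.3 to 0.8 kg); origin at the centre of its underside, 10 mm below the point
- medium_bar (a point): centre (half-way up) of the medium aluminium backing bar, a flat plate 135 mm long (along x), 96 mm wide (along y) and 20 mm thick, lying flat, z up; its middle is waisted to 60 mm wide over a length of 56 mm, to be gripped there across y. It may be absent
- bar_medium: the medium backing bar itself (0.3 to 0.8 kg); origin at the centre of its underside, 10 mm below the point
- small_bar (a point): centre (half-way up) of the small aluminium backing bar, a flat plate 110 mm long (along x), 96 mm wide (along y) and 20 mm thick, lying flat, z up; its middle is waisted to 60 mm wide over a length of 56 mm, to be gripped there across y. It may be absent
- bar_small: the small backing bar itself (0.3 to 0.8 kg); origin at the centre of its underside, 10 mm below the point
- a_cup (a point): centre (half-way up) of one of three identical tapered steel cups, 80 mm tall, 62 mm across the open rim, 44 mm across the foot, wall 3 mm; z up, mouth upwards. A cup nested in another stands 27 to 45 mm higher than it
- cup_a: that cup itself, 90 g; origin at the centre of its foot, 40 mm below the point
- b_cup (a point): centre (half-way up) of one of three identical tapered steel cups, 80 mm tall, 62 mm across the open rim, 44 mm across the foot, wall 3 mm; z up, mouth upwards. A cup nested in another stands 27 to 45 mm higher than it
- cup_b: that cup itself, 90 g; origin at the centre of its foot, 40 mm below the point
- c_cup (a point): centre (half-way up) of one of three identical tapered steel cups, 80 mm tall, 62 mm across the open rim, 44 mm across the foot, wall 3 mm; z up, mouth upwards. A cup nested in another stands 27 to 45 mm higher than it
- cup_c: that cup itself, 90 g; origin at the centre of its foot, 40 mm below the point
- hammer: bystander, leave alone: hammer lying left of the stand; origin near the middle of its underside
- tape: bystander, leave alone: roll of yellow tape, 104 mm across, 25 mm tall; origin at the centre of its underside
- can: bystander, leave alone: plain grey can, 66 mm across, 160 mm tall; origin at the centre of its underside
Not all that is in view belongs to the job. Leave any orange or yellow look-alike of the cup_c alone.

How it is judged:
By the outcome, as a careful person would: the job done as asked, in the order asked, and still so for the second after the job is handed in, with the robot touching nothing.
Of bar_medium, bar_small only 1 to 2 are there at a start; the rules pass over those that are not, and their reading is None.
At some moment in a run one of bar_large may be knocked a few centimetres aside while the robot is not near it.
It also fails if it takes over 210 s, if anything falls off the work surface, if the arm or the gripper's body presses on something with over 40 N, if the wrist force passes 120 N, or if a joint passes its speed limit or range.

## Working session

There is one attempt and no reset: what is moved stays moved. The work goes in short steps, Python scripts to look and compute and a shell command to move; the robot and the scene stay as the last step left them, time stands still between calls to the robot, and variables do not carry over. Pictures are saved under pics/ and viewed, and the job is handed in when it is done.

```bash
ls; mkdir -p pics
python3 - <<'E'
from station import *
import cv2,json
s=observe(); print({k:(v if not hasattr(v,'tolist') else v.tolist()) for k,v in s.items()})
for n in("side","top","wrist"):
    ci=camera_info(n); print(n,ci)
    im=grab_frame(n); cv2.imwrite(f"pics/{n}0.png",cv2.resize(im[:,:,::-1],(800,600),interpolation=cv2.INTER_CUBIC))
E
```

```text
pics
{'t': 0.0, 'joints': [1.2049000419510802, 0.35950434461776754, 1.5114867592211918, -1.2488764399843725e-05, 1.2724890350614502, -0.11508811086224155], 'qvel': [-0.0005313339510548013, 0.0004217406825631972, -0.0005364041497967186, -0.0014198915652208037, 0.0008625607968162398, -7.629925558872807e-06], 'tau': [0.0011542571519385092, -52.759151458740234, -27.86324143409729, -7.282218348336755e-05, 0.013088718988001347, -6.389115242200205e-05], 'eef_pos': [0.14866195614937236, 0.5805603688731072, 0.2304333085289142], 'ee_rot': [0.5589598939740572, 0.43296811511731953, -0.43410510482372616, -0.558260876460323], 'force': [0.4146820057985453, -0.45351943144365425, -0.7670385985265045], 'moment': [0.017883672634332406, -0.013266776004771892, -0.016835446530905074], 'gripper_width': 0.08527514427861828}
side {'mtx': array([[477.84404322,   0.        , 254.81277791],
       [  0.        , 477.84404322, 190.47826999],
       [  0.        ,   0.        ,   1.        ]]), 'rvec': array([ 2.26302568, -0.39765543,  0.21066258]), 'tvec': array([-0.4863837 ,  0.20228881,  1.26063546])}
top {'mtx': array([[390.26454433,   0.        , 254.71902107],
       [  0.        , 390.26454433, 192.58802013],
       [  0.        ,   0.        ,   1.        ]]), 'rvec': array([ 2.17368963, -2.03081489,  0.22835203]), 'tvec': array([0.01505619, 0.5446581 , 1.09877767])}
wrist {'mtx': array([[304.96252431,   0.        , 258.76930105],
       [  0.        , 304.96252431, 187.46285306],
       [  0.        ,   0.        ,   1.        ]]), 'rvec': array([-2.28736662, -1.77497482, -0.26334734]), 'tvec': array([-0.598446  , -0.03658146,  0.38028814])}
```

View pics/top0.png

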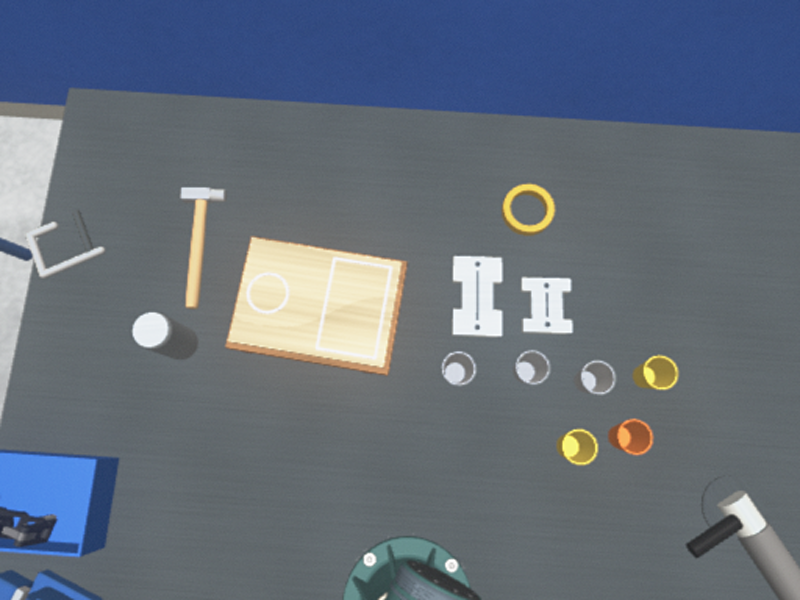

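View pics/side0.png

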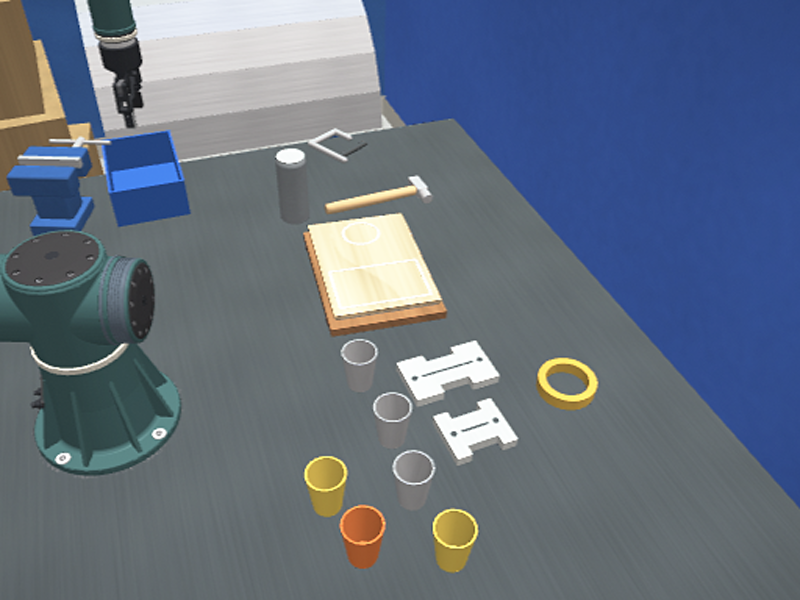

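View pics/wrist0.png

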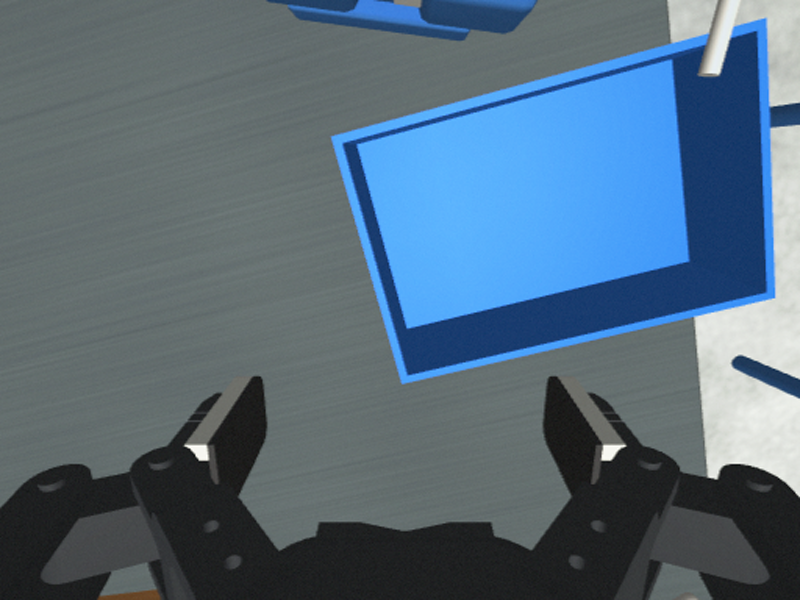

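```bash
cat > h.py <<'E'
import numpy as np,cv2
from scipy.spatial.transform import Rotation as R
from station import *
def shot(name,fn,crop=None,k=None):
    ci=camera_info(name); im=grab_frame(name)[:,:,::-1].copy()
    np.save(f'pics/{fn}.npy',im); np.savez(f'pics/{fn}_ci.npz',**ci)
    save(im,fn,crop)
    return im,ci
def save(im,fn,crop=None):
    if crop is None: crop=(0,0,512,384)
    x0,y0,x1,y1=crop; k=min(800/(x1-x0),600/(y1-y0))
    c=cv2.resize(im[y0:y1,x0:x1],None,fx=k,fy=k,interpolation=cv2.INTER_CUBIC)
    # ticks every 10 px native
    for u in range((x0//10+1)*10,x1,10):
        X=int((u-x0+.5)*k); cv2.line(c,(X,0),(X,6 if u%50 else 14),(0,0,255),1)
        if u%20==0: cv2.putText(c,str(u),(X-10,24),0,.35,(0,0,255),1)
    for v in range((y0//10+1)*10,y1,10):
        Y=int((v-y0+.5)*k); cv2.line(c,(0,Y),(6 if v%50 else 14,Y),(0,0,255),1)
        if v%20==0: cv2.putText(c,str(v),(16,Y+4),0,.35,(0,0,255),1)
    cv2.imwrite(f'pics/{fn}.png',c)
def load(fn): return np.load(f'pics/{fn}.npy'),dict(np.load(f'pics/{fn}_ci.npz'))
def ray(ci,uv):
    p=cv2.undistortPoints(np.array([[uv]],float),ci['mtx'],None)[0,0]
    M=R.from_rotvec(ci['rvec'].ravel()).as_matrix(); o=-M.T@ci['tvec'].ravel()
    return o,M.T@np.array([p[0],p[1],1])
def plane(ci,uv,z):
    o,d=ray(ci,uv); return o+d*(z-o[2])/d[2]
def proj(ci,P):
    return cv2.projectPoints(np.array(P,float).reshape(-1,1,3),ci['rvec'],ci['tvec'],ci['mtx'],None)[0][:,0]
def tri(c1,u1,c2,u2):
    o1,d1=ray(c1,u1);o2,d2=ray(c2,u2);d1/=np.linalg.norm(d1);d2/=np.linalg.norm(d2)
    s=np.linalg.lstsq(np.c_[d1,-d2],o2-o1,rcond=None)[0]
    a=o1+s[0]*d1;b=o2+s[1]*d2;return (a+b)/2,np.linalg.norm(a-b)
E
python3 - <<'E'
from h import *
im,ci=shot('top','top1',(275,150,445,310)); save(im,'top1b',(140,140,270,250))
im,ci=shot('side','side1',(190,120,340,240)); save(im,'side1b',(190,205,340,320))
print(R.from_quat(observe()['ee_rot']).as_matrix().round(3))
E
```

```text
[[ 0.248 -0.    -0.969]
 [ 0.969 -0.001  0.248]
 [-0.001 -1.     0.   ]]
```

View pics/top1.png

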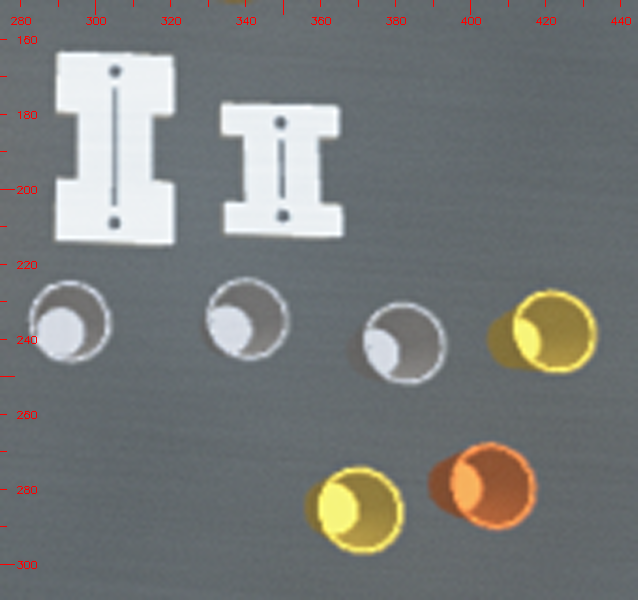

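View pics/top1b.png

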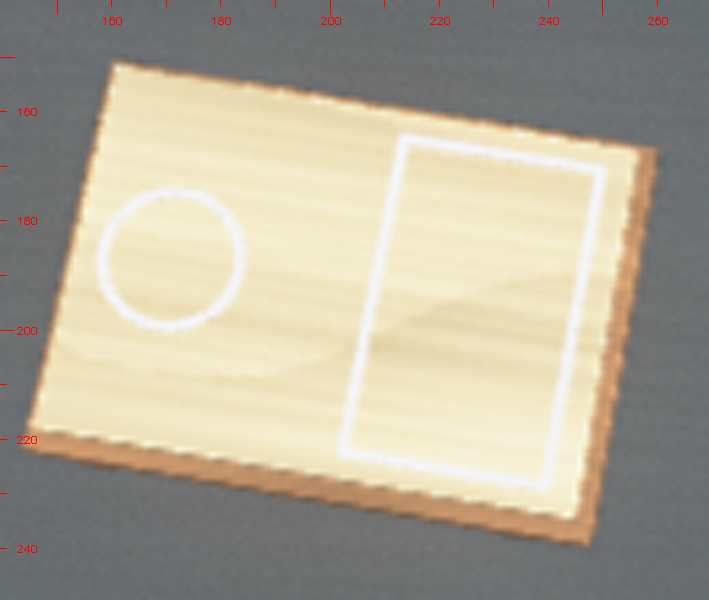

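View pics/side1.png

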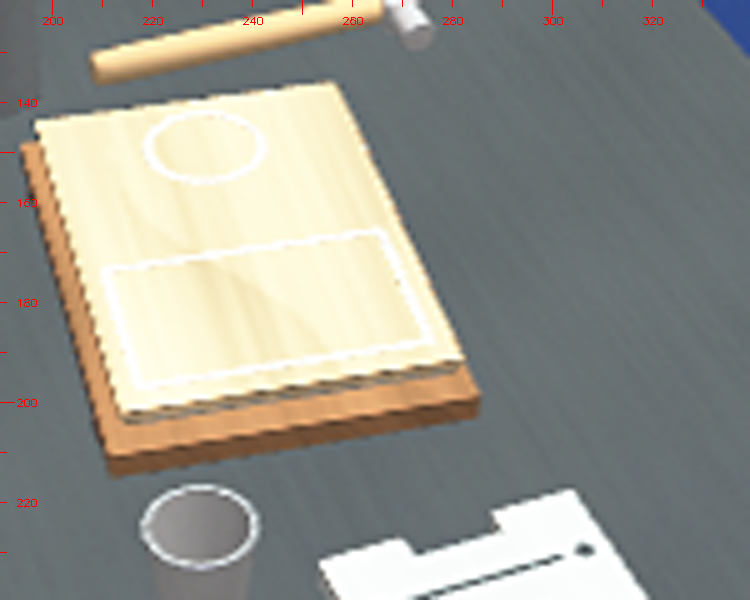

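View pics/side1b.png

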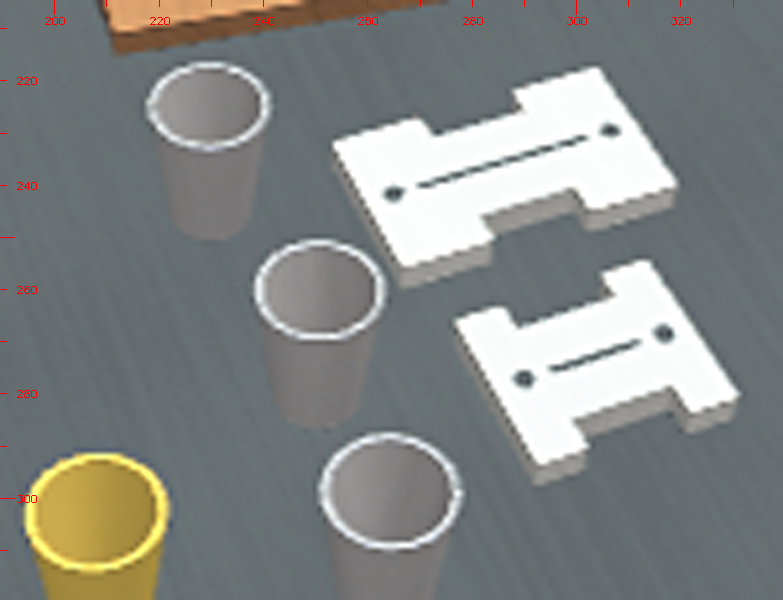

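Run:
```python
from h import *
_,ct=load('top1'); _,cs=load('side1')
def nat(pts,x0,y0,k): return np.array(pts,float)/k+[x0-.5,y0-.5]
kt=600/160; kt2=709/130; ks=5.0; ks2=783/150
rt=nat([(403,138),(602,170),(548,486),(345,452)],140,140,kt2)
rs=nat([(380,232),(431,342),(142,384),(106,268)],190,120,ks)
# correspondence: top TL(far,+y), TR(far,-y), BR(near,-y), BL(near,+y)
for a,b in zip(rt,rs):
    print('rect',*[x.round(4) for x in tri(ct,a,cs,b)])
rc=nat([(172,258)],140,140,kt2)[0]; rcs=nat([(205,147)],190,120,ks)[0]
print('ring',tri(ct,rc,cs,rcs))
lt=nat([(57,53),(174,56),(174,244),(55,241)],275,150,kt); st=nat([(221,103),(339,106),(343,237),(223,232)],275,150,kt)
for n,p in(('L',lt),('S',st)):
    P=np.array([plane(ct,u,.02) for u in p]); print(n,P.round(4)[:,:2].tolist(),P.mean(0)); 
    print([np.linalg.norm(P[i]-P[(i+1)%4]).round(4) for i in range(4)], 'ang',[np.degrees(np.arctan2(*(P[i]-P[j])[1::-1])) for i,j in((0,3),(1,2))])
dots=nat([(115,71),(114,223),(280,123),(283,216)],275,150,kt); print([plane(ct,d,.02).round(4)[:2] for d in dots])
ct_=nat([(70,321),(248,319),(405,343)],275,150,kt); cs_=nat([(209,106),(320,289),(391,490)],190,205,ks2)
for a,b in zip(ct_,cs_): print('cup',plane(ct,a,.08),tri(ct,a,cs,b))
```

```text
rect [0.6243 0.1844 0.0431] 0.0005
rect [0.6129 0.0715 0.045 ] 0.0002
rect [0.4342 0.0879 0.0491] 0.0011
rect [0.4451 0.1987 0.0493] 0.001
ring (array([0.5460577 , 0.30524686, 0.04512948]), np.float64(0.0005243455974935272))
L [[0.6514, -0.0504], [0.6555, -0.1479], [0.4968, -0.1528], [0.4927, -0.0564]] [ 0.57410087 -0.10190698  0.02      ]
[np.float64(0.0976), np.float64(0.1588), np.float64(0.0964), np.float64(0.1588)] ang [np.float64(2.1634003057346196), np.float64(1.7483639366491999)]
S [[0.6176, -0.188], [0.6218, -0.2856], [0.5119, -0.2895], [0.5094, -0.1922]] [ 0.56516151 -0.23885186  0.02      ]
[np.float64(0.0977), np.float64(0.1099), np.float64(0.0974), np.float64(0.1083)] ang [np.float64(2.2054691186307793), np.float64(2.0303787239594717)]
[array([ 0.6391, -0.0993]), array([ 0.5108, -0.1036]), array([ 0.6039, -0.2371]), array([ 0.5259, -0.2407])]
cup [ 0.42159592 -0.06589048  0.08      ] (array([ 0.42111716, -0.06573662,  0.08091475]), np.float64(0.000745997019204189))
cup [ 0.43230706 -0.20089299  0.08      ] (array([ 0.43196279, -0.2004013 ,  0.08221834]), np.float64(0.00012024148164098562))
cup [ 0.42217358 -0.32005921  0.08      ] (array([ 0.42177427, -0.31929536,  0.08226994]), np.float64(0.00026020613264476715))
```

```bash
cat >> h.py <<'E'
def need(x,y,z,psi=None):
    s=observe(); M=R.from_quat(s['ee_rot']).as_matrix(); p=np.array(s['eef_pos'])
    cur=np.degrees(np.arctan2(M[1,0],M[0,0])); 
    if psi is None: psi=cur
    turn=-np.radians((psi-cur+180)%360-180)
    a=np.radians(psi); T=np.c_[[np.cos(a),np.sin(a),0],[0,0,-1],[-np.sin(a),np.cos(a),0]]
    print(f"t={s['t']:.1f} pos={p.round(4)} psi={cur:.2f} turn={turn:.4f} shift(after turn)={(T.T@(np.array([x,y,z])-p)).round(4)} F={np.array(s['force']).round(2)} w={s['gripper_width']:.4f} tilt={M[2,1]:.4f}")
E
python3 -c "
from h import *
_,c=load('top1');print('can',plane(c,(96,211),.16))
need(.574,-.102,.2,92)"
```

```text
can [0.44071907 0.47103561 0.16      ]
t=0.2 pos=[0.1488 0.5809 0.2309] psi=75.63 turn=-0.2857 shift(after turn)=[-0.6973  0.0309 -0.4011] F=[0.57 0.02 0.16] w=0.0852 tilt=-1.0000
```

```bash
python3 -m creep '[[0,0,0,-0.143],[0,0,0,-0.143],[-0.041,0.0018,-0.0236,0],[-0.041,0.0018,-0.0236,0],[-0.041,0.0018,-0.0236,0],[-0.041,0.0018,-0.0236,0],[-0.041,0.0018,-0.0236,0],[-0.041,0.0018,-0.0236,0],[-0.041,0.0018,-0.0236,0],[-0.041,0.0018,-0.0236,0],[-0.041,0.0018,-0.0236,0],[-0.041,0.0018,-0.0236,0],[-0.041,0.0018,-0.0236,0],[-0.041,0.0018,-0.0236,0],[-0.041,0.0018,-0.0236,0],[-0.041,0.0018,-0.0236,0],[-0.041,0.0018,-0.0236,0],[0,0,0,0],[0,0,0,0]]' 0.085 40
python3 - <<'E'
from h import *
need(.574,-.102,.1,92)
im,ci=shot('wrist','w1')
c=[.574,-.102];a=np.radians(2);ex=np.array([np.cos(a),np.sin(a)]);ey=np.array([-ex[1],ex[0]])
P=[[*(c+sx*.08*ex+sy*.048*ey),.02] for sx,sy in((1,1),(1,-1),(-1,-1),(-1,1))]
print(proj(ci,P).round(1).tolist())
E
```

```text
t: 2.15
eef_pos: [0.5244, -0.0218, 0.204]
ee_rot: [-0.491, -0.508, 0.508, 0.492]
force: [0.1, 0.3, -1.0]
gripper_width: 0.0849
t=2.1 pos=[ 0.5244 -0.0218  0.204 ] psi=91.88 turn=-0.0022 shift(after turn)=[-0.0819  0.104  -0.0467] F=[ 0.1   0.27 -1.04] w=0.0849 tilt=-1.0000
[[231.4, 268.2], [152.7, 268.4], [137.1, 136.6], [227.1, 136.3]]
```

View pics/w1.png

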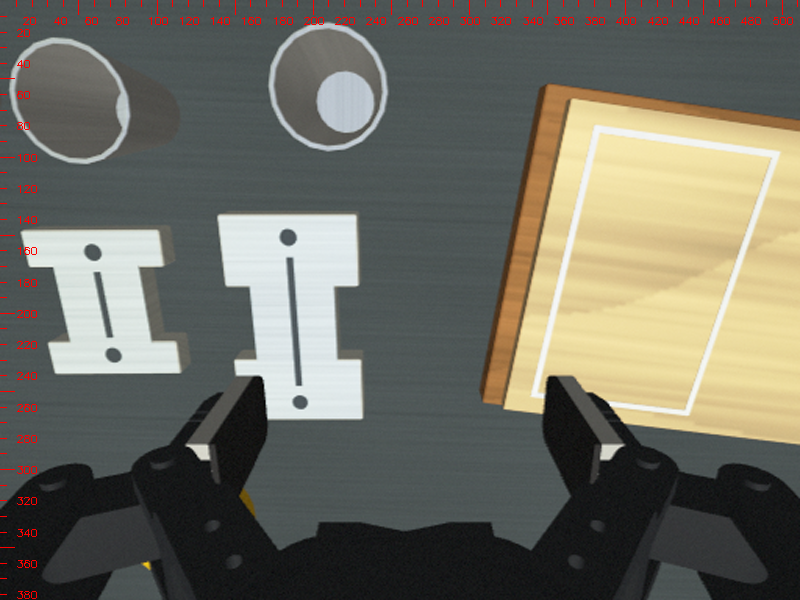

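```bash
python3 -m creep '[[-0.0273,0,-0.0157,0],[-0.0273,0,-0.0157,0],[-0.0273,0.02,-0.0157,0],[0,0.04,0,0],[0,0.04,0,0],[0,0,0,0],[0,0,0,0],[0,0,0,0]]'
python3 - <<'E'
from h import *
need(.574,-.102,.002,92)
im,ci=shot('wrist','w2')
E
```

```text
t: 3.0
eef_pos: [0.5756, -0.1007, 0.1065]
ee_rot: [0.492, 0.51, -0.509, -0.49]
force: [-0.3, 0.7, 0.5]
gripper_width: 0.0847
t=3.0 pos=[ 0.5756 -0.1007  0.1065] psi=92.09 turn=0.0015 shift(after turn)=[-0.0013  0.1045  0.0016] F=[-0.33  0.71  0.46] w=0.0847 tilt=-1.0000
```

View pics/w2.png

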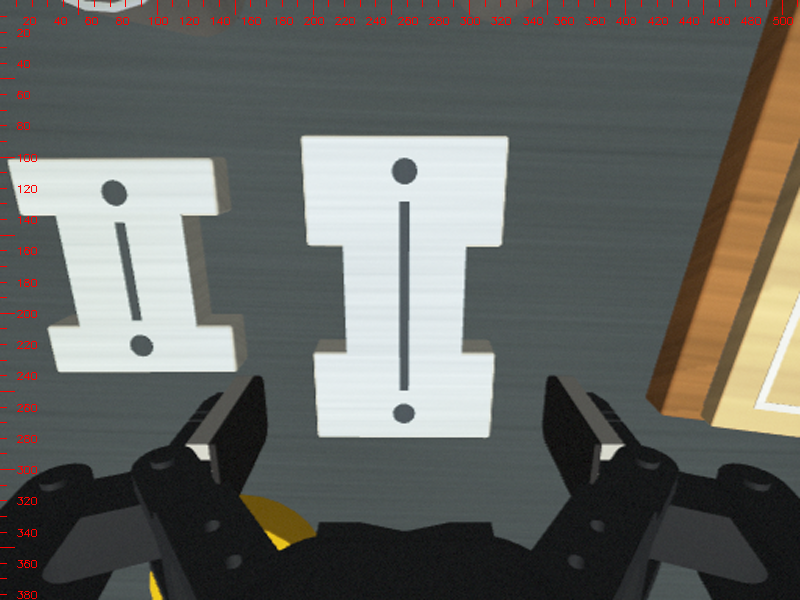

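```bash
python3 -m creep '[[0,0.03,0,0],[-0.001,0.03,0.0015,0],[0,0.025,0,0],[0,0.015,0,0],[0,0.004,0,0],[0,0,0,0],[0,0,0,0],[0,0,0,0]]'
python3 -m creep '[[0,0,0,0],[0,0,0,0],[0,0,0,0],[0,0,0,0],[0,0,0,0],[0,0,0,0],[0,0,0,0],[0,0,0,0]]' 0.04 40
python3 -c "
from h import *
need(.574,-.102,.15,92)"
```

```text
t: 3.85
eef_pos: [0.574, -0.1025, 0.0018]
ee_rot: [0.492, 0.509, -0.508, -0.49]
force: [-0.9, 0.4, 0.7]
gripper_width: 0.085
t: 4.65
eef_pos: [0.5732, -0.1021, 0.0012]
ee_rot: [0.491, 0.509, -0.508, -0.491]
force: [-1.4, 2.1, 6.5]
gripper_width: 0.059
t=4.7 pos=[ 0.5732 -0.1021  0.0012] psi=92.00 turn=0.0001 shift(after turn)=[ 1.000e-04 -1.488e-01 -8.000e-04] F=[-1.39  2.13  6.49] w=0.0590 tilt=-1.0000
```

```bash
python3 -m creep '[[0,0,0,0],[0,-0.01,0,0],[0,-0.02,0,0],[0,-0.03,0,0],[0,-0.04,0,0],[0,-0.04,0,0],[0,-0.02,0,0],[0,0,0,0],[0,0,0,0],[0,0,0,0]]' - 60
python3 -c "
from h import *
need(.529,.1355,.16,85)"
```

```text
t: 5.65
eef_pos: [0.5709, -0.1017, 0.1582]
ee_rot: [-0.49, -0.508, 0.509, 0.492]
force: [0.1, 0.2, -6.1]
gripper_width: 0.0585
t=5.7 pos=[ 0.5709 -0.1017  0.1582] psi=92.01 turn=0.1224 shift(after turn)=[ 0.2326 -0.0018  0.0624] F=[ 0.12  0.2  -6.07] w=0.0585 tilt=-1.0000
```

Run:
```python
from h import *
_,ct=load('top1');_,cw=load('w1');_,cs=load('side1')
k=709/130; a=np.array([(403,138),(602,170),(548,486),(345,452)])/k+[139.5,139.5]
k=800/512; b=np.array([(688,413),(534,396),(597,127),(779,154)])/k-.5
b=b[[0,1,2,3]]
for z in (.042,.046,.05):
    P=np.array([plane(ct,u,z) for u in a]);Q=np.array([plane(cw,u,z) for u in b])
    for n,X in(('top',P),('wr',Q)):
        print(z,n,X.mean(0)[:2].round(4),[np.linalg.norm(X[i]-X[(i+1)%4]).round(4) for i in range(4)],[np.degrees(np.arctan2(*(X[i]-X[j])[1::-1])).round(2) for i,j in((0,3),(1,2))])
        if n=='wr':print(X.round(4).tolist())
for i,j in ((0,0),(1,1),(2,2),(3,3)): print(tri(ct,a[i],cw,b[j]))
```

```text
0.042 top [0.5297 0.136 ] [np.float64(0.1134), np.float64(0.1801), np.float64(0.112), np.float64(0.1799)] [np.float64(-4.9), np.float64(-5.33)]
0.042 wr [0.5294 0.1391] [np.float64(0.1136), np.float64(0.1836), np.float64(0.1149), np.float64(0.1819)] [np.float64(-5.98), np.float64(-5.59)]
[[0.6254, 0.1865, 0.042], [0.6152, 0.0734, 0.042], [0.4325, 0.0912, 0.042], [0.4444, 0.2055, 0.042]]
0.046 top [0.5289 0.1357] [np.float64(0.113), np.float64(0.1794), np.float64(0.1117), np.float64(0.1793)] [np.float64(-4.9), np.float64(-5.33)]
0.046 wr [0.5283 0.137 ] [np.float64(0.1121), np.float64(0.1812), np.float64(0.1134), np.float64(0.1795)] [np.float64(-5.98), np.float64(-5.59)]
[[0.6231, 0.1837, 0.046], [0.613, 0.0721, 0.046], [0.4327, 0.0897, 0.046], [0.4445, 0.2024, 0.046]]
0.05 top [0.5281 0.1354] [np.float64(0.1126), np.float64(0.1788), np.float64(0.1113), np.float64(0.1786)] [np.float64(-4.9), np.float64(-5.33)]
0.05 wr [0.5273 0.1348] [np.float64(0.1106), np.float64(0.1788), np.float64(0.1119), np.float64(0.1772)] [np.float64(-5.98), np.float64(-5.59)]
[[0.6207, 0.181, 0.05], [0.6108, 0.0708, 0.05], [0.4329, 0.0882, 0.05], [0.4446, 0.1994, 0.05]]
(array([0.62364916, 0.18411804, 0.04536088]), np.float64(0.0004467993931861315))
(array([0.61222183, 0.07148689, 0.04761841]), np.float64(0.0001985508671982227))
(array([0.4331814 , 0.08777967, 0.0514151 ]), np.float64(0.0005147782542042638))
(array([0.44447172, 0.19855676, 0.051103  ]), np.float64(0.0002072343517333883))
```

```bash
python3 -c "
from h import *
need(.5283,.136,.1,84.6)"
python3 -m creep '[[0,0,0,0.065],[0,0,0,0.064],[0.025,0,0.007,0],[0.04,0,0.011,0],[0.04,0,0.011,0],[0.04,0,0.011,0],[0.04,0,0.011,0],[0.03,0,0.008,0],[0.0176,0,0.003,0],[0,0,0,0],[0,0,0,0],[0,0.02,0,0],[0,0.02,0,0],[0,0.01,0,0],[0,0,0,0],[0,0,0,0]]'
python3 -c "
from h import *
need(.5283,.136,.1,84.6)"
```

```text
t=5.7 pos=[ 0.5709 -0.1017  0.1582] psi=92.01 turn=0.1294 shift(after turn)=[0.2326 0.0582 0.0648] F=[ 0.12  0.2  -6.07] w=0.0585 tilt=-1.0000
t: 7.25
eef_pos: [0.5331, 0.1346, 0.1103]
ee_rot: [-0.523, -0.476, 0.476, 0.523]
force: [0.3, 0.1, -6.2]
gripper_width: 0.0584
t=7.2 pos=[0.5331 0.1346 0.1103] psi=84.58 turn=-0.0003 shift(after turn)=[0.0009 0.0103 0.0049] F=[ 0.29  0.08 -6.17] w=0.0584 tilt=-1.0000
```

```bash
python3 -m creep '[[0.001,0.01,0.005,0],[0,0.02,0,0],[0,0.015,0,0],[0,0,0,0],[0,0,0,0],[0,0,0,0]]'
python3 -c "
from h import *
need(.5283,.136,.048,84.6)
for n in('side','top'): shot(n,n+'2',(180,100,340,220) if n=='side' else (140,140,270,250))"
```

```text
t: 7.85
eef_pos: [0.5289, 0.1368, 0.0662]
ee_rot: [0.523, 0.477, -0.475, -0.522]
force: [0.3, -0.7, -6.1]
gripper_width: 0.0584
t=7.8 pos=[0.5289 0.1368 0.0662] psi=84.63 turn=0.0005 shift(after turn)=[-0.0008  0.0182  0.0005] F=[ 0.3  -0.73 -6.06] w=0.0584 tilt=-1.0000
```

View pics/side2.png

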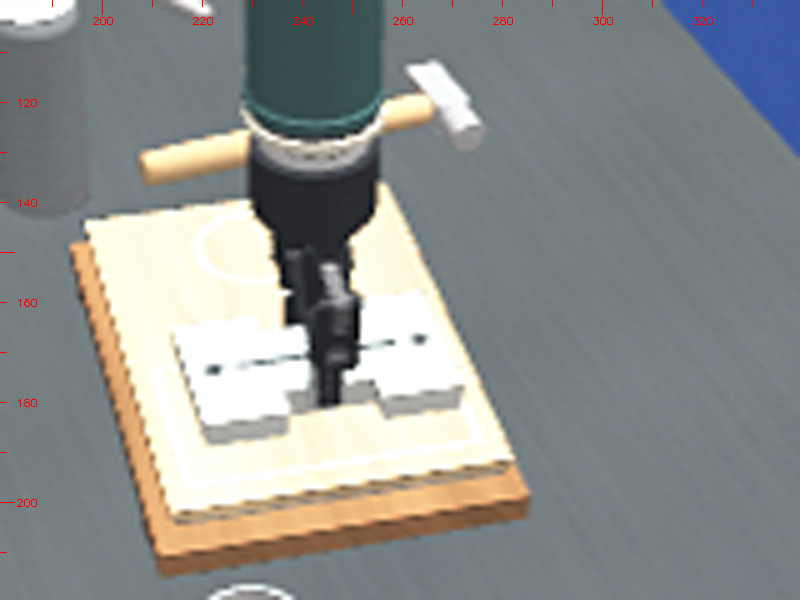

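```bash
python3 -m creep '[[-0.0008,0.01,0.0005,0],[0,0,0,0],[0,0,0,0]]'
for i in 1; do python3 -m creep '[[0,0.003,0,0],[0,0,0,0],[0,0,0,0]]'; done
python3 -m creep '[[0,0.002,0,0],[0,0,0,0],[0,0,0,0]]'
```

```text
t: 8.25
eef_pos: [0.5269, 0.1358, 0.0549]
ee_rot: [-0.523, -0.476, 0.476, 0.523]
force: [0.4, -0.1, -6.0]
gripper_width: 0.0584
t: 8.55
eef_pos: [0.5274, 0.1359, 0.0522]
ee_rot: [-0.523, -0.476, 0.476, 0.523]
force: [0.7, 0.5, -6.6]
gripper_width: 0.0582
t: 8.85
eef_pos: [0.5274, 0.1359, 0.0502]
ee_rot: [-0.523, -0.476, 0.476, 0.523]
force: [-0.6, 0.5, -5.7]
gripper_width: 0.0584
```

```bash
python3 -m creep '[[0,0.001,0,0],[0,0,0,0],[0,0,0,0]]'
python3 -m creep '[[0,0.001,0,0],[0,0,0,0],[0,0,0,0]]'
python3 -m creep '[[0,0.001,0,0],[0,0,0,0],[0,0,0,0]]'
```

```text
t: 9.15
eef_pos: [0.5274, 0.1359, 0.0493]
ee_rot: [0.523, 0.476, -0.476, -0.523]
force: [-0.5, -1.2, -5.3]
gripper_width: 0.0583
t: 9.45
eef_pos: [0.5274, 0.1359, 0.0482]
ee_rot: [-0.523, -0.476, 0.476, 0.523]
force: [-0.6, -0.2, -6.0]
gripper_width: 0.0584
t: 9.75
eef_pos: [0.5274, 0.1359, 0.0473]
ee_rot: [-0.523, -0.476, 0.476, 0.523]
force: [0.4, 0.6, -6.5]
gripper_width: 0.0584
```

```bash
python3 -m creep '[[0,0.001,0,0],[0,0,0,0],[0,0,0,0]]'
python3 -m creep '[[0,0.001,0,0],[0,0,0,0],[0,0,0,0]]'
```

```text
t: 10.05
eef_pos: [0.5274, 0.1359, 0.0463]
ee_rot: [0.523, 0.476, -0.476, -0.523]
force: [-0.4, -0.3, -6.5]
gripper_width: 0.0582
t: 10.35
eef_pos: [0.5274, 0.1359, 0.0453]
ee_rot: [-0.523, -0.476, 0.476, 0.523]
force: [0.1, -0.0, -5.7]
gripper_width: 0.0584
```

```bash
python3 -m creep '[[0,0.001,0,0],[0,0,0,0],[0,0,0,0]]'
python3 -m creep '[[0,0.001,0,0],[0,0,0,0],[0,0,0,0]]'
python3 -m creep '[[0,0.001,0,0],[0,0,0,0],[0,0,0,0]]'
```

```text
t: 10.65
eef_pos: [0.5275, 0.1359, 0.045]
ee_rot: [0.523, 0.476, -0.476, -0.523]
force: [-3.3, -0.5, 5.8]
gripper_width: 0.0585
t: 10.95
eef_pos: [0.5275, 0.1359, 0.0449]
ee_rot: [0.523, 0.476, -0.476, -0.523]
force: [-4.7, -0.0, 16.4]
gripper_width: 0.0587
t: 11.25
eef_pos: [0.5275, 0.1359, 0.0449]
ee_rot: [0.523, 0.476, -0.476, -0.523]
force: [-8.0, -0.8, 27.7]
gripper_width: 0.0582
```

```bash
python3 -m creep '[[0,-0.001,0,0],[0,-0.0008,0,0],[0,0,0,0],[0,0,0,0]]'
python3 -m creep '[[0,0,0,0],[0,0,0,0],[0,0,0,0],[0,0,0,0],[0,0,0,0],[0,0,0,0]]' 0.085 40
python3 -m creep '[[0,-0.01,0,0],[0,-0.02,0,0],[0,-0.03,0,0],[0,-0.04,0,0],[0,-0.04,0,0],[0,0,0,0],[0,0,0,0]]'
python3 -c "
from h import *
for n in('side','top'): shot(n,n+'3',(180,100,340,220) if n=='side' else (140,140,400,300))
need(.565,-.239,.16,92.1)"
```

```text
t: 11.65
eef_pos: [0.5275, 0.1359, 0.045]
ee_rot: [0.523, 0.476, -0.476, -0.523]
force: [-4.1, -1.5, 11.1]
gripper_width: 0.0583
t: 12.25
eef_pos: [0.5274, 0.1359, 0.044]
ee_rot: [0.523, 0.476, -0.476, -0.523]
force: [0.1, -0.2, -0.5]
gripper_width: 0.0849
t: 12.95
eef_pos: [0.5282, 0.136, 0.1857]
ee_rot: [0.524, 0.477, -0.475, -0.522]
force: [0.0, 0.5, -0.5]
gripper_width: 0.0851
t=13.1 pos=[0.5264 0.1358 0.1834] psi=84.63 turn=-0.1305 shift(after turn)=[-0.3759  0.0234 -0.0248] F=[ 0.32  0.13 -0.53] w=0.0851 tilt=-1.0000
```

View pics/side3.png

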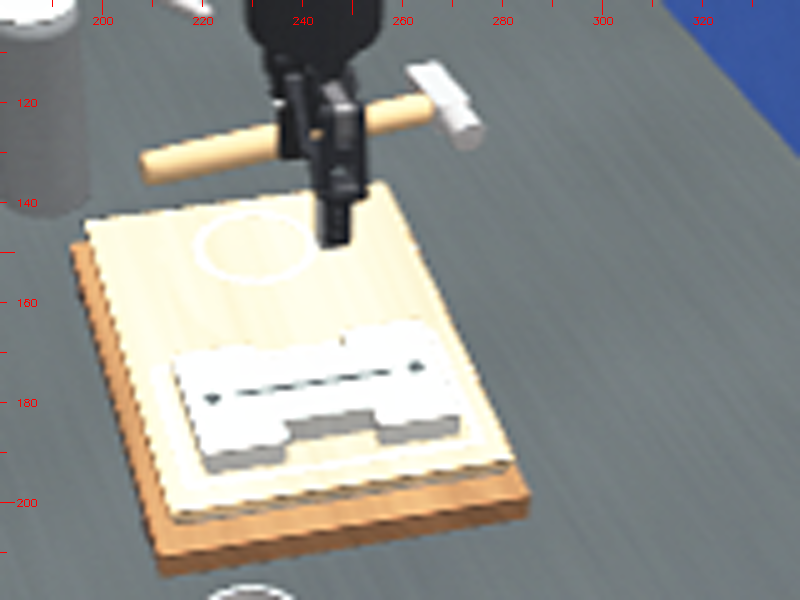

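View pics/top3.png

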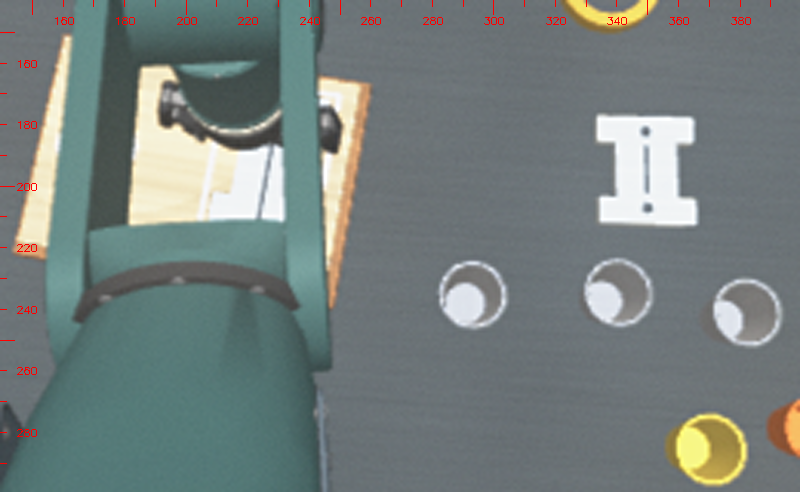

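```bash
python3 -m creep '[[0,0,0,-0.065],[0,0,0,-0.065],[-0.03,0,-0.002,0],[-0.042,0.003,-0.003,0],[-0.042,0.003,-0.003,0],[-0.042,0.003,-0.003,0],[-0.042,0.003,-0.003,0],[-0.042,0.003,-0.003,0],[-0.042,0.003,-0.003,0],[-0.042,0.003,-0.003,0],[-0.035,0.003,-0.002,0],[-0.017,0,0,0],[0,0,0,0],[0,0,0,0],[0,0,0,0]]'
python3 - <<'E'
from h import *
need(.565,-.239,.1,92.1)
_,c=load('top3')
k=800/260
print([plane(c,np.array(p)/k+[139.5,139.5],.02).round(4) for p in((645,131),(648,208),(598,115),(694,118),(696,225),(599,221))])
im,ci=shot('wrist','w4')
c=[.565,-.239];a=np.radians(2.1);ex=np.array([np.cos(a),np.sin(a)]);ey=np.array([-ex[1],ex[0]])
P=[[*(c+sx*.055*ex+sy*.048*ey),.02] for sx,sy in((1,1),(1,-1),(-1,-1),(-1,1))]
print(((proj(ci,P)+.5)*800/512).round(0).tolist())
E
```

```text
t: 14.55
eef_pos: [0.5654, -0.2371, 0.1597]
ee_rot: [-0.49, -0.509, 0.509, 0.491]
force: [0.1, 0.7, 0.5]
gripper_width: 0.0851
t=14.6 pos=[ 0.5654 -0.2371  0.1597] psi=92.13 turn=0.0006 shift(after turn)=[-0.0019  0.0597  0.0005] F=[0.06 0.67 0.47] w=0.0851 tilt=-1.0000
[array([ 0.6046, -0.2369,  0.02  ]), array([ 0.5259, -0.2411,  0.02  ]), array([ 0.618 , -0.1893,  0.02  ]), array([ 0.6215, -0.2861,  0.02  ]), array([ 0.5121, -0.2887,  0.02  ]), array([ 0.5095, -0.1928,  0.02  ])]
[[476.0, 359.0], [328.0, 359.0], [319.0, 185.0], [485.0, 185.0]]
```

View pics/w4.png

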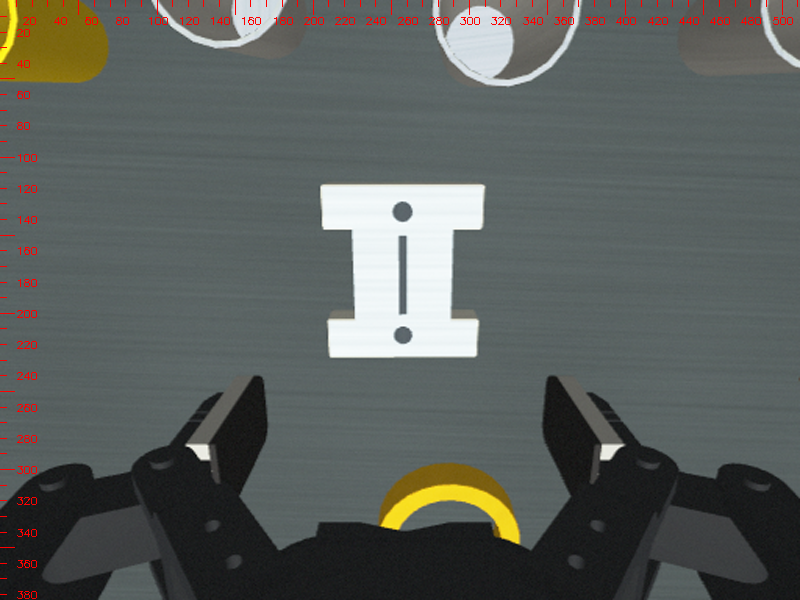

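```bash
python3 -m creep '[[-0.002,0.03,0,0],[0,0.035,0,0],[0,0.035,0,0],[0,0.03,0,0],[0,0.018,0,0],[0,0.008,0,0],[0,0.0017,0,0],[0,0,0,0],[0,0,0,0],[0,0,0,0]]'
python3 -m creep '[[0,0,0,0],[0,0,0,0],[0,0,0,0],[0,0,0,0],[0,0,0,0],[0,0,0,0],[0,0,0,0],[0,0,0,0]]' 0.04 40
python3 -m creep '[[0,0,0,0],[0,-0.01,0,0],[0,-0.02,0,0],[0,-0.03,0,0],[0,-0.04,0,0],[0,-0.04,0,0],[0,-0.02,0,0],[0,0,0,0],[0,0,0,0],[0,0,0,0]]' - 60
python3 -c "
from h import *
need(.5283,.136,.16,84.6)"
```

```text
t: 15.6
eef_pos: [0.5669, -0.2414, 0.0037]
ee_rot: [0.492, 0.509, -0.509, -0.49]
force: [0.0, 0.1, -0.1]
gripper_width: 0.0853
t: 16.4
eef_pos: [0.5661, -0.2405, 0.0032]
ee_rot: [0.491, 0.509, -0.509, -0.491]
force: [-1.1, 2.7, 7.1]
gripper_width: 0.059
t: 17.4
eef_pos: [0.5644, -0.2401, 0.1603]
ee_rot: [-0.489, -0.509, 0.509, 0.492]
force: [-0.5, 0.2, -4.2]
gripper_width: 0.0582
t=17.4 pos=[ 0.5644 -0.2401  0.1603] psi=92.07 turn=0.1304 shift(after turn)=[3.711e-01 3.000e-04 7.140e-02] F=[-0.52  0.23 -4.17] w=0.0582 tilt=-1.0000
```

```bash
python3 -m creep '[[0,0,0,0.065],[0,0,0,0.065],[0.025,0,0.005,0],[0.04,0,0.0077,0],[0.04,0,0.0077,0],[0.04,0,0.0077,0],[0.04,0,0.0077,0],[0.04,0,0.0077,0],[0.04,0,0.0077,0],[0.04,0,0.0077,0],[0.035,0,0.0065,0],[0.021,0,0.004,0],[0.01,0,0.002,0],[0,0,0,0],[0,0,0,0],[0,0,0,0]]'
python3 -c "
from h import *
need(.5283,.136,.1,84.6)"
```

```text
t: 19.0
eef_pos: [0.5298, 0.1338, 0.162]
ee_rot: [0.523, 0.475, -0.476, -0.523]
force: [-1.2, -0.2, -4.8]
gripper_width: 0.0582
t=19.0 pos=[0.5298 0.1338 0.162 ] psi=84.56 turn=-0.0007 shift(after turn)=[0.0021 0.062  0.0017] F=[-1.21 -0.24 -4.81] w=0.0582 tilt=-1.0000
```

```bash
python3 -m creep '[[0.002,0.03,0.0017,0],[0,0.03,0,0],[0,0.015,0,0],[0,0,0,0],[0,0,0,0],[0,0,0,0]]'
python3 -c "
from h import *
need(.5283,.136,.07,84.6)
shot('side','side5',(180,100,340,220))"
```

```text
t: 19.6
eef_pos: [0.5296, 0.1369, 0.0886]
ee_rot: [0.524, 0.476, -0.475, -0.523]
force: [-0.3, -0.5, -4.7]
gripper_width: 0.0581
t=19.6 pos=[0.5296 0.1369 0.0886] psi=84.58 turn=-0.0003 shift(after turn)=[-0.001   0.0186  0.0012] F=[-0.3  -0.5  -4.67] w=0.0581 tilt=-1.0000
```

View pics/side5.png

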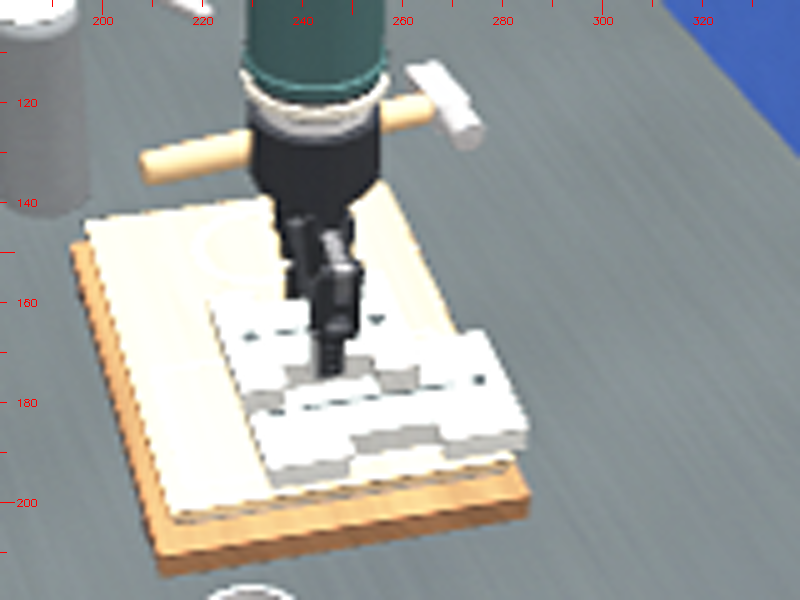

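The large bar has been knocked sideways out of the rectangle (pic 250–528, 330–485). I'll set the small bar back on the bench and re-place the large one first.

```bash
python3 -m creep '[[0,-0.03,0,0],[0,-0.03,0,0],[0,-0.01,0,0],[-0.025,0,0,-0.065],[-0.04,0,-0.01,-0.065],[-0.04,0,-0.01,0],[-0.04,0,-0.01,0],[-0.04,0,-0.01,0],[-0.03,0,-0.006,0],[-0.015,0,0,0],[0,0,0,0],[0,0,0,0]]'
python3 -c "
from h import *
need(.574,-.105,.01,92)
shot('top','top5',(140,140,400,300));shot('side','side6',(180,100,340,220))"
```

```text
t: 20.85
eef_pos: [0.5759, -0.0908, 0.1571]
ee_rot: [-0.491, -0.509, 0.509, 0.492]
force: [0.3, 0.6, -5.8]
gripper_width: 0.0581
t=20.9 pos=[ 0.5759 -0.0908  0.1571] psi=92.03 turn=0.0006 shift(after turn)=[-0.0141  0.1471  0.0024] F=[ 0.29  0.55 -5.78] w=0.0581 tilt=-1.0000
```

View pics/top5.png

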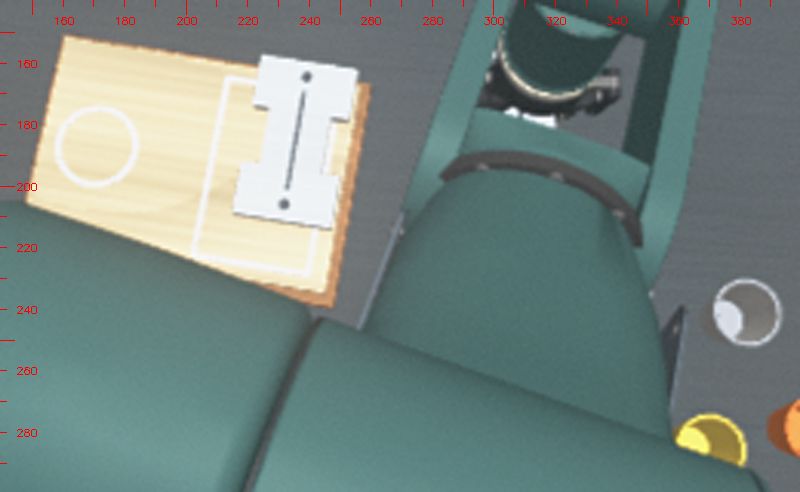

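View pics/side6.png

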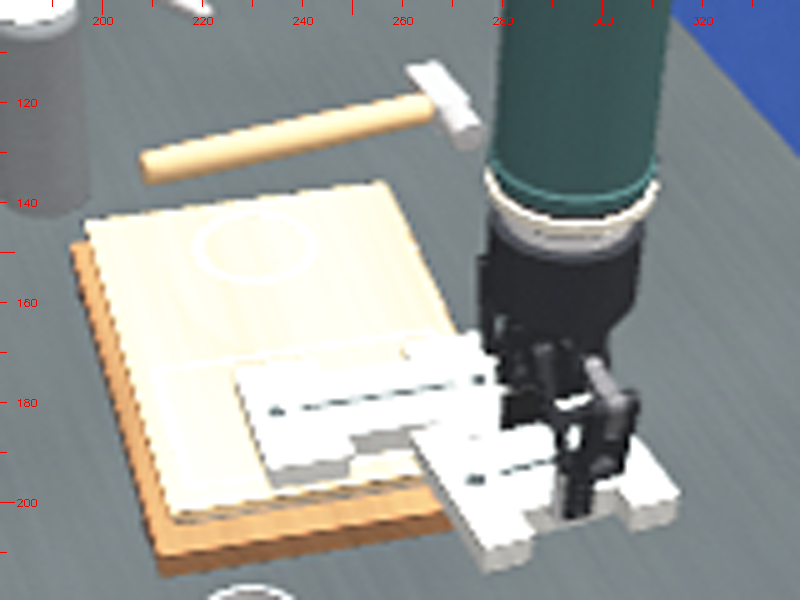

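```bash
python3 -m creep '[[-0.023,0.03,0.002,0],[0,0.04,0,0],[0,0.04,0,0],[0,0.025,0,0],[0,0.01,0,0],[0,0,0,0],[0,0,0,0]]'
python3 - <<'E'
from h import *
need(.574,-.115,.003,92)
_,c=load('top5');k=800/260
P=[plane(c,np.array(p)/k+[139.5,139.5],.064) for p in((307,77),(284,204),(263,55),(357,71),(331,228),(234,213))]
print(np.round(P,4)[:,:2].tolist(),(P[0]+P[1])/2,np.mean(P[2:],0))
for i,j in((0,1),(2,5),(3,4)): d=P[i]-P[j];print(np.degrees(np.arctan2(d[1],d[0])),np.linalg.norm(d))
E
```

```text
t: 21.65
eef_pos: [0.5766, -0.1143, 0.0135]
ee_rot: [0.491, 0.509, -0.509, -0.49]
force: [-0.1, 0.3, -4.2]
gripper_width: 0.0584
t=21.6 pos=[ 0.5766 -0.1143  0.0135] psi=92.12 turn=0.0021 shift(after turn)=[-0.0006  0.0105  0.0026] F=[-0.12  0.33 -4.2 ] w=0.0584 tilt=-1.0000
[[0.6246, 0.1041], [0.4973, 0.1164], [0.6441, 0.1489], [0.6341, 0.0558], [0.4772, 0.07], [0.4853, 0.1632]] [0.56093976 0.11026855 0.064     ] [0.5601637  0.10947748 0.064     ]
-5.5114820818560935 0.12796290778294295
-5.153760941042057 0.1594128822855188
-5.179557609884882 0.15754518127953257
```

Large bar now at (0.5605, 0.110), angle −5.3°.

```bash
python3 -m creep '[[0,0.007,0,0],[0,0,0,0],[0,0,0,0]]'
python3 -m creep '[[0,0.002,0,0],[0,0,0,0],[0,0,0,0]]'
python3 -m creep '[[0,0.0015,0,0],[0,0,0,0],[0,0,0,0]]'
```

```text
t: 21.95
eef_pos: [0.5759, -0.1147, 0.0061]
ee_rot: [0.491, 0.509, -0.509, -0.491]
force: [-0.9, -0.4, -4.9]
gripper_width: 0.0584
t: 22.25
eef_pos: [0.5756, -0.1147, 0.0035]
ee_rot: [0.491, 0.509, -0.509, -0.491]
force: [0.8, -0.3, -3.0]
gripper_width: 0.0584
t: 22.55
eef_pos: [0.5757, -0.1147, 0.0034]
ee_rot: [0.491, 0.509, -0.509, -0.491]
force: [-3.1, 0.5, 9.8]
gripper_width: 0.0585
```

```bash
python3 -m creep '[[0,0,0,0],[0,0,0,0],[0,0,0,0],[0,0,0,0],[0,0,0,0],[0,0,0,0]]' 0.085 40
python3 -m creep '[[0,-0.01,0,0],[0,-0.02,0,0],[0,-0.03,0,0],[0,-0.04,0,0],[0,-0.04,0,0],[0,-0.01,0,0],[0,0,0,0],[0,0,0,0]]'
python3 -c "
from h import *
need(.5605,.110,.16,84.7)"
```

```text
t: 23.15
eef_pos: [0.5755, -0.1146, 0.0018]
ee_rot: [-0.491, -0.509, 0.509, 0.491]
force: [0.3, 0.1, 0.5]
gripper_width: 0.0851
t: 23.95
eef_pos: [0.5748, -0.1143, 0.1514]
ee_rot: [-0.491, -0.509, 0.509, 0.491]
force: [0.1, 0.1, -0.1]
gripper_width: 0.0851
t=23.9 pos=[ 0.5748 -0.1143  0.1514] psi=92.07 turn=0.1287 shift(after turn)=[ 0.222  -0.0086  0.035 ] F=[ 0.06  0.08 -0.06] w=0.0851 tilt=-1.0000
```

```bash
python3 -m creep '[[0,-0.008,0,0.0643],[0,0,0,0.0644],[0.025,0,0.004,0],[0.04,0,0.007,0],[0.04,0,0.007,0],[0.04,0,0.007,0],[0.04,0,0.006,0],[0.027,0,0.004,0],[0.01,0,0,0],[0,0,0,0],[0,0,0,0],[0,0,0,0]]'
python3 - <<'E'
from h import *
need(.5605,.110,.1,84.7)
im,ci=shot('wrist','w6')
c=[.5605,.110];a=np.radians(-5.3);ex=np.array([np.cos(a),np.sin(a)]);ey=np.array([-ex[1],ex[0]])
P=[[*(c+sx*.08*ex+sy*.048*ey),.064] for sx,sy in((1,1),(1,-1),(-1,-1),(-1,1))]
print(((proj(ci,P)+.5)*800/512).round(0).tolist())
E
```

```text
t: 25.15
eef_pos: [0.5611, 0.1083, 0.1594]
ee_rot: [-0.523, -0.476, 0.476, 0.523]
force: [0.7, -0.4, 0.5]
gripper_width: 0.085
t=25.1 pos=[0.5611 0.1083 0.1594] psi=84.63 turn=-0.0013 shift(after turn)=[0.0016 0.0594 0.0007] F=[ 0.72 -0.4   0.51] w=0.0850 tilt=-1.0000
[[493.0, 431.0], [325.0, 431.0], [308.0, 138.0], [510.0, 137.0]]
```

View pics/w6.png

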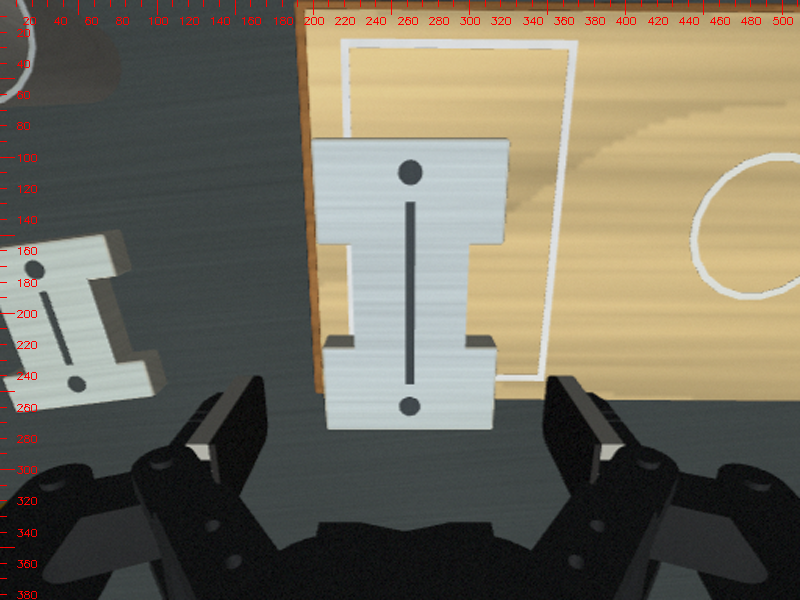

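```bash
python3 -m creep '[[0.0016,0.03,0.0005,0],[0,0.035,0,0],[0,0.027,0,0],[0,0.013,0,0],[0,0.006,0,0],[0,0.002,0,0],[0,0,0,0],[0,0,0,0],[0,0,0,0]]'
python3 -m creep '[[0,0,0,0],[0,0,0,0],[0,0,0,0],[0,0,0,0],[0,0,0,0],[0,0,0,0],[0,0,0,0],[0,0,0,0]]' 0.04 40
python3 -m creep '[[0,0,0,0],[0,-0.01,0,0],[0,-0.02,0,0],[0,-0.01,0,0],[0,0,0,0],[0,0,0,0],[0,0,0,0]]' - 60
python3 -c "
from h import *
need(.5283,.136,.06,84.6)"
```

```text
t: 26.1
eef_pos: [0.5616, 0.1114, 0.0479]
ee_rot: [0.523, 0.477, -0.476, -0.522]
force: [-0.6, 0.9, -0.1]
gripper_width: 0.0851
t: 26.9
eef_pos: [0.5611, 0.1111, 0.0476]
ee_rot: [0.523, 0.476, -0.476, -0.522]
force: [-0.5, -1.2, 4.9]
gripper_width: 0.0587
t: 27.6
eef_pos: [0.56, 0.1113, 0.0861]
ee_rot: [-0.522, -0.476, 0.477, 0.523]
force: [-0.1, -0.7, -6.0]
gripper_width: 0.0578
t=27.6 pos=[0.56   0.1113 0.0861] psi=84.70 turn=0.0018 shift(after turn)=[0.0216 0.0261 0.0338] F=[-0.13 -0.68 -6.  ] w=0.0578 tilt=-1.0000
```

```bash
python3 -m creep '[[0.011,0,0.017,0],[0.0106,0,0.0168,0],[0,0,0,0],[0,0.02,0,0],[0,0.01,0,0],[0,0.004,0,0],[0,0,0,0],[0,0,0,0],[0,0,0,0]]'
python3 -c "
from h import *
need(.5283,.136,.06,84.6)"
python3 -m creep '[[0,0.001,0,0],[0,0.001,0,0],[0,0,0,0],[0,0,0,0]]'
```

```text
t: 28.5
eef_pos: [0.5298, 0.136, 0.0534]
ee_rot: [0.523, 0.477, -0.476, -0.522]
force: [0.1, -0.1, -6.0]
gripper_width: 0.0584
t=28.5 pos=[0.5298 0.136  0.0534] psi=84.69 turn=0.0016 shift(after turn)=[-0.0001 -0.0066  0.0015] F=[ 0.09 -0.07 -6.01] w=0.0584 tilt=-1.0000
t: 28.9
eef_pos: [0.5292, 0.1359, 0.0509]
ee_rot: [0.523, 0.476, -0.476, -0.523]
force: [-0.1, 0.1, -6.3]
gripper_width: 0.0583
```

```bash
python3 -m creep '[[0,0.0015,0.0008,0],[0,0,0,0],[0,0,0,0]]'
python3 -m creep '[[0,0.001,0,0],[0,0,0,0],[0,0,0,0]]'
python3 -m creep '[[0,0.001,0,0],[0,0,0,0],[0,0,0,0]]'
```

```text
t: 29.2
eef_pos: [0.5282, 0.136, 0.0493]
ee_rot: [-0.523, -0.476, 0.476, 0.523]
force: [-0.0, 0.6, -6.1]
gripper_width: 0.0582
t: 29.5
eef_pos: [0.5283, 0.1361, 0.0484]
ee_rot: [0.523, 0.476, -0.476, -0.523]
force: [-0.3, 0.5, -5.4]
gripper_width: 0.0582
t: 29.8
eef_pos: [0.5285, 0.1361, 0.0478]
ee_rot: [0.523, 0.476, -0.476, -0.522]
force: [-2.5, 0.2, 3.2]
gripper_width: 0.0578
```

```bash
python3 -m creep '[[0,0,0,0],[0,0,0,0],[0,0,0,0],[0,0,0,0],[0,0,0,0],[0,0,0,0]]' 0.085 40
python3 -m creep '[[0,-0.01,0,0],[0,-0.02,0,0],[0,-0.03,0,0],[0,-0.04,0,0],[0,-0.01,0,0],[0,0,0,0],[0,0,0,0]]'
python3 -c "
from h import *
need(.574,-.1147,.16,92.1)
shot('side','side7',(180,100,340,220))
shot('top','top7',(140,140,400,300))"
```

```text
t: 30.4
eef_pos: [0.5284, 0.136, 0.0474]
ee_rot: [0.523, 0.476, -0.476, -0.523]
force: [-0.6, 0.7, 0.8]
gripper_width: 0.0848
t: 31.1
eef_pos: [0.5278, 0.136, 0.1571]
ee_rot: [-0.522, -0.476, 0.477, 0.523]
force: [-0.5, -0.6, 0.3]
gripper_width: 0.0849
t=31.1 pos=[0.5278 0.136  0.1571] psi=84.70 turn=-0.1291 shift(after turn)=[-0.2522 -0.0029 -0.037 ] F=[-0.52 -0.63  0.29] w=0.0849 tilt=-1.0000
```

View pics/side7.png

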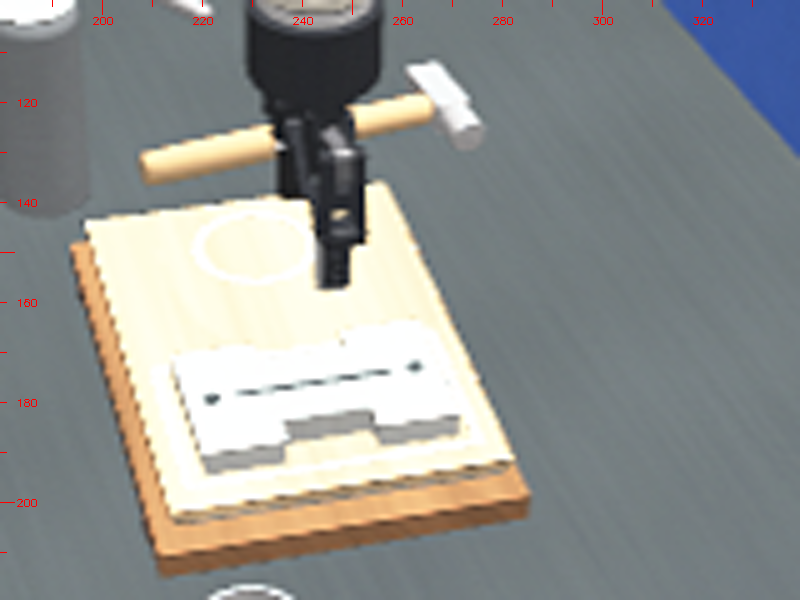

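View pics/top7.png

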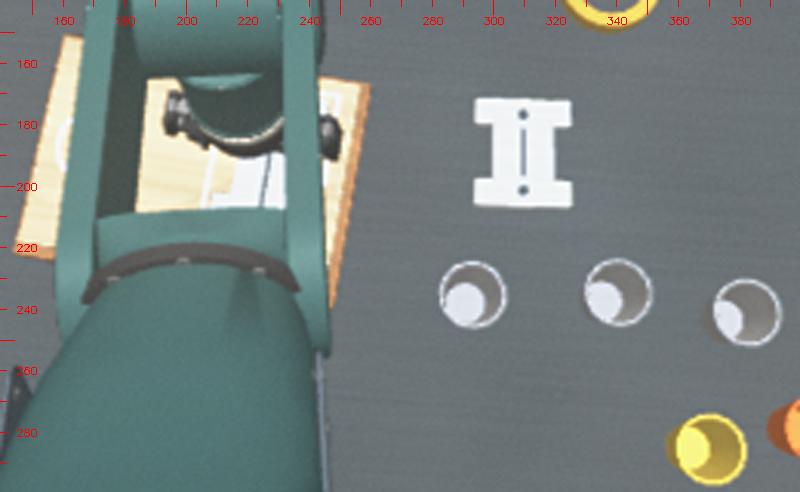

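```bash
python3 -m creep '[[0,0,0,-0.0645],[0,0,0,-0.0645],[-0.025,0,-0.004,0],[-0.04,0,-0.006,0],[-0.04,0,-0.006,0],[-0.04,0,-0.006,0],[-0.04,0,-0.006,0],[-0.04,0,-0.006,0],[-0.02,0,-0.003,0],[-0.007,0,0,0],[0,0,0,0],[0,0,0,0],[0,0,0,0]]'
python3 - <<'E'
from h import *
_,c=load('top7');k=800/260
P=[plane(c,np.array(p)/k+[139.5,139.5],.02) for p in((523,114),(523,190))]; print(np.mean(P,0))
m=np.mean(P,0); need(m[0],m[1],.002,92.1)
E
```

```text
t: 32.5
eef_pos: [0.574, -0.1129, 0.1571]
ee_rot: [-0.49, -0.509, 0.509, 0.491]
force: [1.0, 0.6, 0.3]
gripper_width: 0.0851
[ 0.57477661 -0.11517303  0.02      ]
t=32.5 pos=[ 0.574  -0.1129  0.1571] psi=92.17 turn=0.0012 shift(after turn)=[-0.0023  0.1551 -0.0007] F=[0.98 0.57 0.29] w=0.0851 tilt=-1.0000
```

```bash
python3 -m creep '[[-0.002,0.03,-0.0007,0],[0,0.035,0,0],[0,0.035,0,0],[0,0.03,0,0],[0,0.016,0,0],[0,0.007,0,0],[0,0.0015,0,0],[0,0,0,0],[0,0,0,0],[0,0,0,0]]'
python3 -m creep '[[0,0,0,0],[0,0,0,0],[0,0,0,0],[0,0,0,0],[0,0,0,0],[0,0,0,0],[0,0,0,0],[0,0,0,0]]' 0.04 40
python3 -m creep '[[0,0,0,0],[0,-0.01,0,0],[0,-0.02,0,0],[0,-0.03,0,0],[0,-0.04,0,0],[0,-0.04,0,0],[0,-0.02,0,0],[0,0,0,0],[0,0,0,0],[0,0,0,0]]' - 60
python3 -c "
from h import *
need(.5283,.136,.16,84.6)"
```

```text
t: 33.5
eef_pos: [0.5761, -0.1166, 0.004]
ee_rot: [0.491, 0.509, -0.509, -0.49]
force: [-0.1, -0.5, 0.2]
gripper_width: 0.0852
t: 34.3
eef_pos: [0.5755, -0.1161, 0.0037]
ee_rot: [0.491, 0.509, -0.509, -0.491]
force: [-0.8, 2.6, 7.4]
gripper_width: 0.0592
t: 35.3
eef_pos: [0.5735, -0.1159, 0.1609]
ee_rot: [-0.49, -0.508, 0.51, 0.492]
force: [0.2, 0.6, -5.2]
gripper_width: 0.0583
t=35.3 pos=[ 0.5735 -0.1159  0.1609] psi=92.09 turn=0.1307 shift(after turn)=[0.2465 0.0009 0.0687] F=[ 0.17  0.58 -5.22] w=0.0583 tilt=-1.0000
```

```bash
python3 -m creep '[[0,0,0,0.0653],[0,0,0,0.0654],[0.025,0,0.008,0],[0.04,0,0.012,0],[0.04,0,0.011,0],[0.04,0,0.011,0],[0.04,0,0.011,0],[0.035,0,0.009,0],[0.02,0,0.005,0],[0.006,0,0.0017,0],[0,0,0,0],[0,0.03,0,0],[0,0.03,0,0],[0,0.01,0,0],[0,0,0,0],[0,0,0,0]]'
python3 -c "
from h import *
need(.5284,.136,.068,84.6)
shot('side','side8',(180,100,340,220))"
```

```text
t: 36.9
eef_pos: [0.5308, 0.1343, 0.0934]
ee_rot: [0.523, 0.476, -0.476, -0.523]
force: [-0.1, 0.2, -5.2]
gripper_width: 0.0584
t=36.9 pos=[0.5308 0.1343 0.0934] psi=84.55 turn=-0.0008 shift(after turn)=[0.0014 0.0254 0.0025] F=[-0.12  0.17 -5.18] w=0.0584 tilt=-1.0000
```

View pics/side8.png

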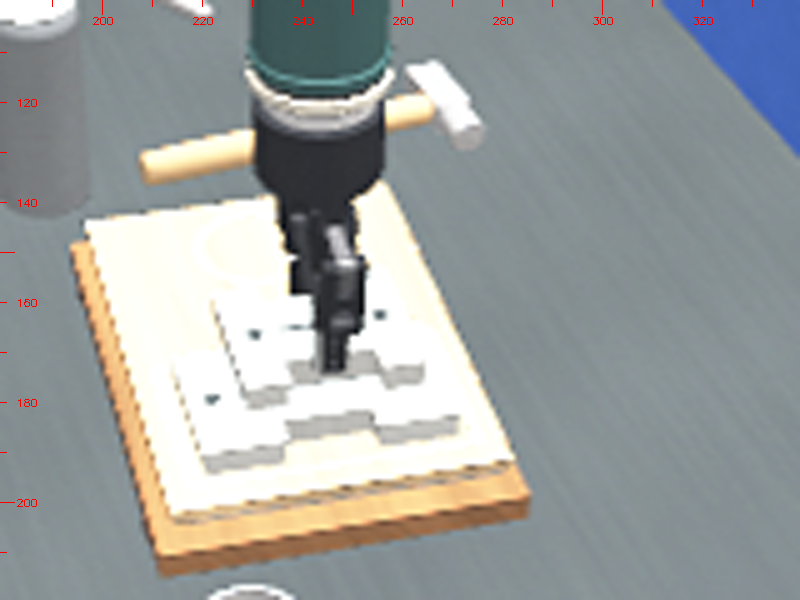

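Large bar is in place, the small one above it. Lower it to rest (contact expected near TCP 0.067).

```bash
python3 -m creep '[[0.0007,0.01,0.0008,0],[0,0.009,0,0],[0,0,0,0],[0,0,0,0],[0,0,0,0]]'
python3 -c "
from h import *
need(.5284,.136,.068,84.6)"
python3 -m creep '[[0,0.0015,0,0],[0,0,0,0],[0,0,0,0]]'
```

```text
t: 37.45
eef_pos: [0.5295, 0.1358, 0.074]
ee_rot: [0.523, 0.476, -0.476, -0.523]
force: [-0.7, 0.6, -5.0]
gripper_width: 0.0581
t=37.5 pos=[0.5295 0.1358 0.074 ] psi=84.61 turn=0.0002 shift(after turn)=[0.0001 0.006  0.0011] F=[-0.69  0.62 -5.  ] w=0.0581 tilt=-1.0000
t: 37.75
eef_pos: [0.5294, 0.1358, 0.0725]
ee_rot: [0.523, 0.476, -0.476, -0.523]
force: [0.8, -0.0, -5.0]
gripper_width: 0.0584
```

```bash
python3 -m creep '[[0,0.002,0.001,0],[0,0,0,0],[0,0,0,0]]'
python3 -m creep '[[0,0.001,0,0],[0,0,0,0],[0,0,0,0]]'
python3 -m creep '[[0,0.001,0,0],[0,0,0,0],[0,0,0,0]]'
python3 -m creep '[[0,0.001,0,0],[0,0,0,0],[0,0,0,0]]'
```

```text
t: 38.05
eef_pos: [0.5281, 0.1358, 0.0703]
ee_rot: [-0.523, -0.476, 0.476, 0.523]
force: [1.1, -0.0, -4.9]
gripper_width: 0.0584
t: 38.35
eef_pos: [0.5283, 0.1359, 0.0694]
ee_rot: [0.523, 0.476, -0.476, -0.523]
force: [0.0, -0.4, -5.1]
gripper_width: 0.0584
t: 38.65
eef_pos: [0.5283, 0.1358, 0.0684]
ee_rot: [0.523, 0.476, -0.476, -0.523]
force: [-0.5, -0.1, -4.2]
gripper_width: 0.0579
t: 38.95
eef_pos: [0.5283, 0.1359, 0.0674]
ee_rot: [0.523, 0.476, -0.476, -0.523]
force: [-0.3, 0.2, -5.2]
gripper_width: 0.0584
```

```bash
python3 -m creep '[[0,0.001,0,0],[0,0,0,0],[0,0,0,0]]'
python3 -m creep '[[0,0.0007,0,0],[0,0,0,0],[0,0,0,0]]'
```

```text
t: 39.25
eef_pos: [0.5284, 0.1358, 0.0671]
ee_rot: [0.523, 0.476, -0.476, -0.523]
force: [-2.3, -0.4, 6.6]
gripper_width: 0.0583
t: 39.55
eef_pos: [0.5284, 0.1359, 0.0671]
ee_rot: [0.523, 0.476, -0.476, -0.523]
force: [-4.7, -0.9, 12.4]
gripper_width: 0.0586
```

```bash
python3 -m creep '[[0,-0.0006,0,0],[0,0,0,0],[0,0,0,0],[0,0,0,0],[0,0,0,0],[0,0,0,0],[0,0,0,0]]' 0.085 40
python3 -m creep '[[0,-0.01,0,0],[0,-0.02,0,0],[0,-0.03,0,0],[0,-0.04,0,0],[0,-0.02,0,0],[0,0,0,0],[0,0,0,0]]'
python3 -c "
from h import *
need(.4215,-.066,.18)
shot('side','side9',(180,100,340,220))
_,ct=load('top1');k=709/130
print(plane(ct,np.array((172,258))/k+139.5,.044))"
```

```text
t: 40.25
eef_pos: [0.5283, 0.1358, 0.0662]
ee_rot: [-0.523, -0.476, 0.476, 0.523]
force: [-0.1, 0.6, -0.4]
gripper_width: 0.0854
t: 40.95
eef_pos: [0.5284, 0.1359, 0.1869]
ee_rot: [0.523, 0.476, -0.476, -0.523]
force: [0.5, -0.1, -0.3]
gripper_width: 0.0852
t=41.0 pos=[0.5284 0.1359 0.1869] psi=84.60 turn=-0.0000 shift(after turn)=[-0.211   0.0069  0.0874] F=[ 0.45 -0.08 -0.31] w=0.0852 tilt=-1.0000
[0.54657482 0.30547362 0.044     ]
```

View pics/side9.png

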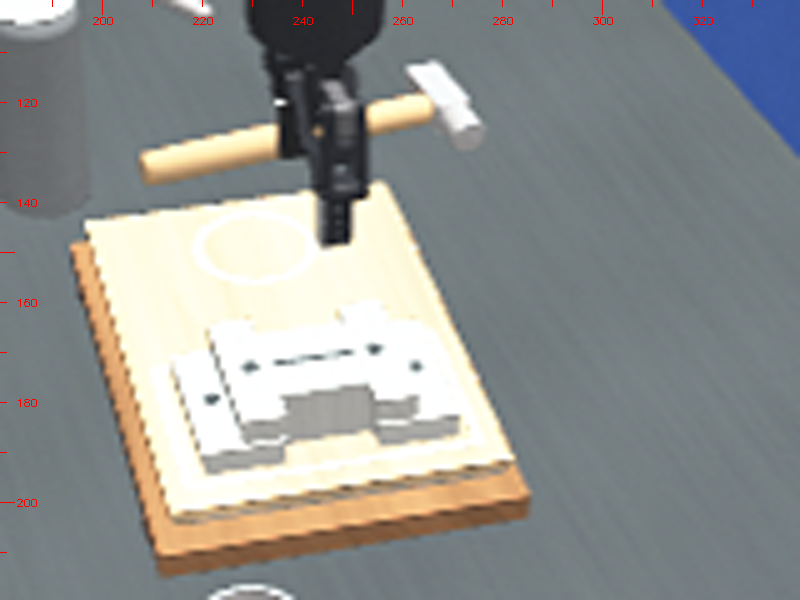

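```bash
python3 -m creep '[[-0.025,0,0.01,0],[-0.04,0,0.0165,0],[-0.04,0,0.0165,0],[-0.04,0,0.0165,0],[-0.04,0,0.0165,0],[-0.02,0,0.0085,0],[-0.006,0,0.0025,0],[0,0,0,0],[0,0,0,0],[0,0,0,0]]'
python3 - <<'E'
from h import *
need(.4215,-.066,.056)
im,ci=shot('wrist','w10')
th=np.linspace(0,2*np.pi,8,endpoint=False)
print(((proj(ci,[[.4215+.031*np.cos(t),-.066+.031*np.sin(t),.08] for t in th])+.5)*800/512).round(0).tolist())
E
```

```text
t: 42.0
eef_pos: [0.4224, -0.0651, 0.1861]
ee_rot: [-0.523, -0.476, 0.476, 0.523]
force: [0.6, -0.5, 0.1]
gripper_width: 0.0853
t=42.0 pos=[ 0.4224 -0.0651  0.1861] psi=84.67 turn=-0.0000 shift(after turn)=[-0.0009  0.1301  0.0008] F=[ 0.61 -0.46  0.06] w=0.0853 tilt=-1.0000
[[409.0, 344.0], [447.0, 326.0], [461.0, 287.0], [441.0, 249.0], [399.0, 236.0], [359.0, 257.0], [348.0, 297.0], [369.0, 333.0]]
```

View pics/w10.png

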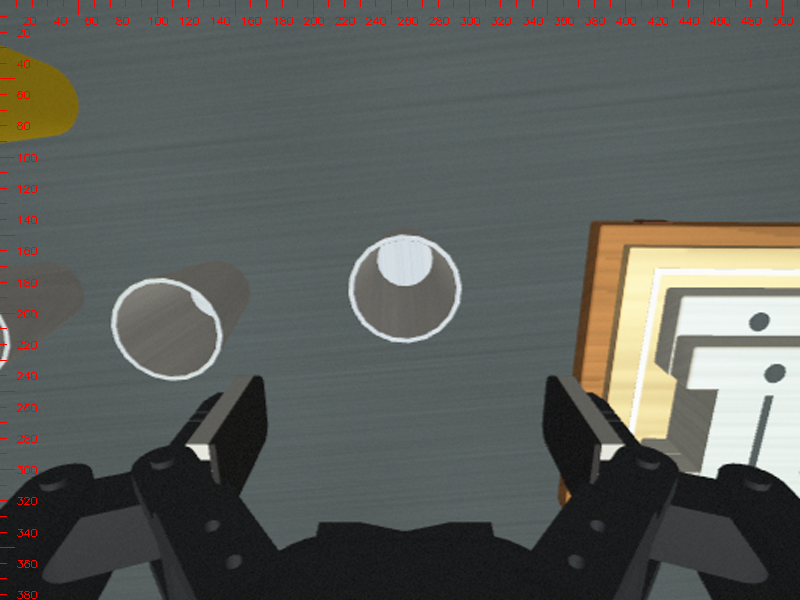

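```bash
python3 -m creep '[[-0.0009,0.03,0.0006,0],[0,0.035,0,0],[0,0.03,0,0],[0,0.02,0,0],[0,0.01,0,0],[0,0.005,0,0],[0,0,0,0],[0,0,0,0],[0,0,0,0]]'
python3 -m creep '[[0,0,0,0],[0,0,0,0],[0,0,0,0],[0,0,0,0],[0,0,0,0],[0,0,0,0],[0,0,0,0],[0,0,0,0]]' 0.045 25
python3 -c "
from h import *
need(.4215,-.066,.056)
shot('side','side11',(170,180,330,300))"
```

```text
t: 42.95
eef_pos: [0.422, -0.0671, 0.0572]
ee_rot: [0.524, 0.476, -0.476, -0.522]
force: [-0.8, 0.4, -0.0]
gripper_width: 0.0849
t: 43.75
eef_pos: [0.4221, -0.067, 0.0573]
ee_rot: [0.524, 0.476, -0.475, -0.522]
force: [-0.5, 1.3, 9.8]
gripper_width: 0.0606
t=43.8 pos=[ 0.4221 -0.067   0.0573] psi=84.58 turn=-0.0000 shift(after turn)=[0.0009 0.0013 0.0007] F=[-0.45  1.29  9.78] w=0.0606 tilt=-1.0000
```

View pics/side11.png

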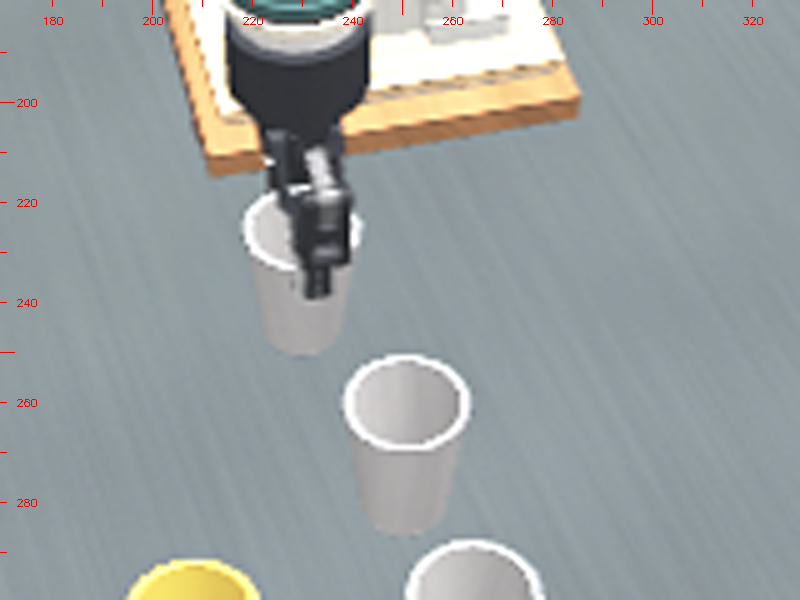

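```bash
python3 - <<'E'
from h import *
_,cs=load('side11')
o,d=ray(cs,(233.1,238.9))
for y in (-.067-.031,-.067-.04): print(o+d*(y-o[1])/d[1])
print(o)
E
python3 -m creep '[[0,-0.01,0,0],[0,-0.02,0,0],[0,0,0,0],[0,0,0,0]]' - 30
python3 -c "
from h import *
shot('side','side12',(170,180,330,300))"
```

```text
[ 0.41976435 -0.098       0.05892729]
[ 0.41682874 -0.107       0.0690564 ]
[ 0.14927044 -0.92728226  0.99224874]
t: 44.2
eef_pos: [0.4216, -0.0671, 0.0868]
ee_rot: [0.524, 0.476, -0.476, -0.522]
force: [-0.1, 0.6, -0.1]
gripper_width: 0.0607
```

View pics/side12.png

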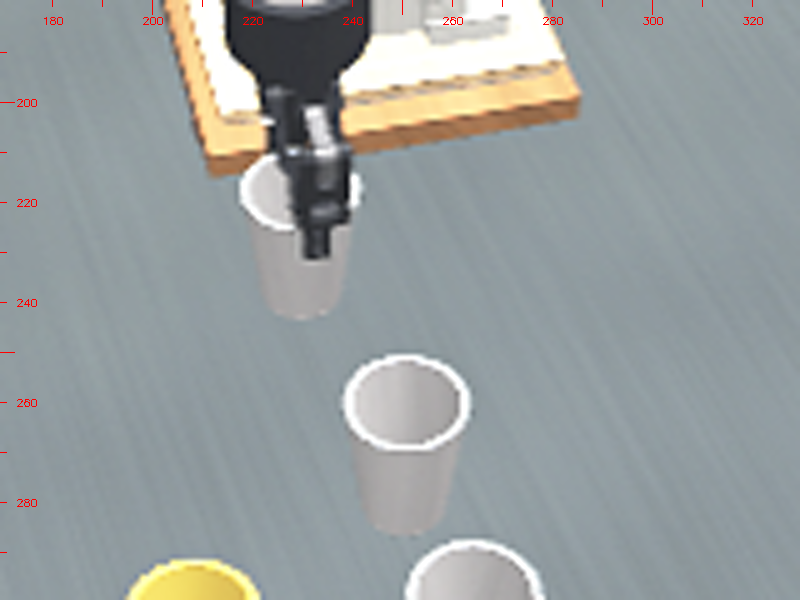

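```bash
python3 -c "
from h import *
need(.546,.3053,.19)"
python3 -m creep '[[0,-0.03,0,0],[0,-0.04,0,0],[0,-0.033,0,0],[0.025,0,-0.006,0],[0.04,0,-0.0094,0],[0.04,0,-0.0094,0],[0.04,0,-0.0094,0],[0.04,0,-0.0094,0],[0.04,0,-0.0094,0],[0.04,0,-0.0094,0],[0.04,0,-0.0094,0],[0.04,0,-0.0094,0],[0.03,0,-0.007,0],[0.008,0,-0.002,0],[0,0,0,0],[0,0,0,0],[0,0,0,0]]'
python3 -c "
from h import *
need(.546,.3053,.105)"
```

```text
t=44.2 pos=[ 0.4211 -0.0669  0.0863] psi=84.60 turn=-0.0000 shift(after turn)=[ 0.3823 -0.1037 -0.0893] F=[-0.49 -0.24 -0.57] w=0.0607 tilt=-1.0000
t: 45.95
eef_pos: [0.5463, 0.3044, 0.1889]
ee_rot: [-0.523, -0.475, 0.476, 0.523]
force: [0.8, 0.0, -0.7]
gripper_width: 0.0602
t=46.0 pos=[0.5463 0.3044 0.1889] psi=84.54 turn=-0.0000 shift(after turn)=[0.0009 0.0839 0.0004] F=[ 0.8   0.01 -0.66] w=0.0602 tilt=-1.0000
```

```bash
python3 -m creep '[[0.0009,0.03,0,0],[0,0.03,0,0],[0,0.015,0,0],[0,0.006,0,0],[0,0,0,0],[0,0,0,0],[0,0,0,0]]'
python3 -m creep '[[0,0.002,0,0],[0,0,0,0],[0,0,0,0]]'
python3 -c "
from h import *
shot('side','side13',(170,80,330,200))"
python3 -m creep '[[0,0.001,0,0],[0,0,0,0],[0,0,0,0]]'
```

```text
t: 46.65
eef_pos: [0.548, 0.307, 0.1096]
ee_rot: [0.523, 0.477, -0.475, -0.523]
force: [-0.5, -0.6, -0.2]
gripper_width: 0.0602
t: 46.95
eef_pos: [0.5471, 0.3069, 0.1065]
ee_rot: [0.523, 0.476, -0.476, -0.523]
force: [0.3, -0.4, -0.4]
gripper_width: 0.0604
t: 47.3
eef_pos: [0.547, 0.3068, 0.1052]
ee_rot: [-0.523, -0.476, 0.476, 0.523]
force: [-0.2, -0.5, -0.5]
gripper_width: 0.0605
```

View pics/side13.png

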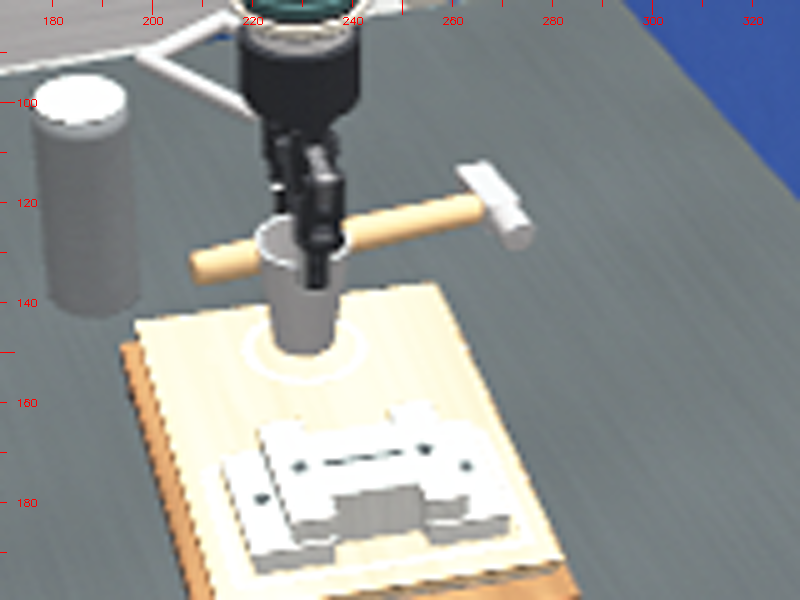

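```bash
python3 -m creep '[[0,0.0015,0,0],[0,0,0,0],[0,0,0,0]]'
python3 -m creep '[[0,0.001,0,0],[0,0,0,0],[0,0,0,0]]'
python3 -m creep '[[0,0.001,0,0],[0,0,0,0],[0,0,0,0]]'
```

```text
t: 47.6
eef_pos: [0.547, 0.3068, 0.1037]
ee_rot: [-0.523, -0.476, 0.476, 0.523]
force: [0.0, 0.1, -1.1]
gripper_width: 0.0601
t: 47.9
eef_pos: [0.5471, 0.3068, 0.1027]
ee_rot: [0.523, 0.476, -0.476, -0.523]
force: [0.2, -0.4, -1.1]
gripper_width: 0.0606
t: 48.2
eef_pos: [0.547, 0.3068, 0.1017]
ee_rot: [0.523, 0.476, -0.476, -0.523]
force: [0.6, 0.6, -1.4]
gripper_width: 0.0605
```

```bash
python3 -m creep '[[0,0.0008,0,0],[0,0,0,0],[0,0,0,0]]'
python3 -m creep '[[0,0.0008,0,0],[0,0,0,0],[0,0,0,0]]'
python3 -m creep '[[0,0.0008,0,0],[0,0,0,0],[0,0,0,0]]'
```

```text
t: 48.5
eef_pos: [0.5471, 0.3068, 0.1009]
ee_rot: [0.523, 0.476, -0.476, -0.523]
force: [-0.7, 0.5, -0.4]
gripper_width: 0.0602
t: 48.8
eef_pos: [0.5475, 0.3069, 0.1006]
ee_rot: [0.523, 0.476, -0.476, -0.523]
force: [-0.7, -0.7, 4.3]
gripper_width: 0.0608
t: 49.1
eef_pos: [0.5479, 0.307, 0.1006]
ee_rot: [0.523, 0.476, -0.475, -0.523]
force: [-0.5, -1.1, 9.4]
gripper_width: 0.0606
```

```bash
python3 -m creep '[[0,-0.0012,0,0],[0,0,0,0],[0,0,0,0],[0,0,0,0],[0,0,0,0],[0,0,0,0],[0,0,0,0]]' 0.085 30
python3 -m creep '[[0,-0.02,0,0],[0,-0.03,0,0],[0,-0.04,0,0],[0,-0.01,0,0],[0,0,0,0],[0,0,0,0]]'
python3 -c "
from h import *
need(.432,-.2005,.2)
im,_=shot('side','side14',(170,80,330,200));save(im,'side14b',(170,200,330,320))
shot('wrist','w14')"
```

```text
t: 49.8
eef_pos: [0.547, 0.3068, 0.1005]
ee_rot: [0.523, 0.476, -0.476, -0.523]
force: [0.4, 0.0, -0.0]
gripper_width: 0.0847
t: 50.4
eef_pos: [0.5465, 0.3065, 0.1997]
ee_rot: [-0.523, -0.475, 0.476, 0.523]
force: [-0.3, 0.1, 0.1]
gripper_width: 0.0852
t=50.4 pos=[0.5465 0.3065 0.1997] psi=84.60 turn=-0.0000 shift(after turn)=[-5.156e-01 -3.000e-04  6.620e-02] F=[-0.3   0.06  0.06] w=0.0852 tilt=-1.0000
```

View pics/side14.png

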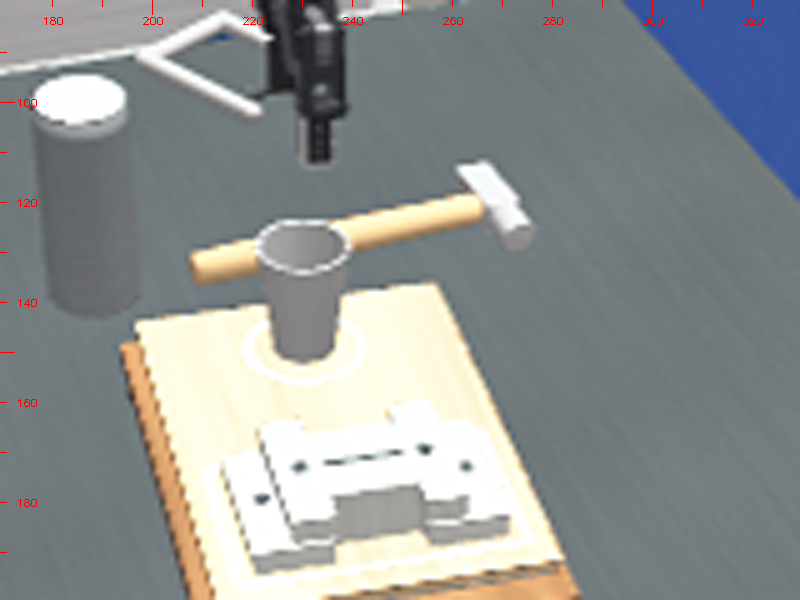

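View pics/w14.png

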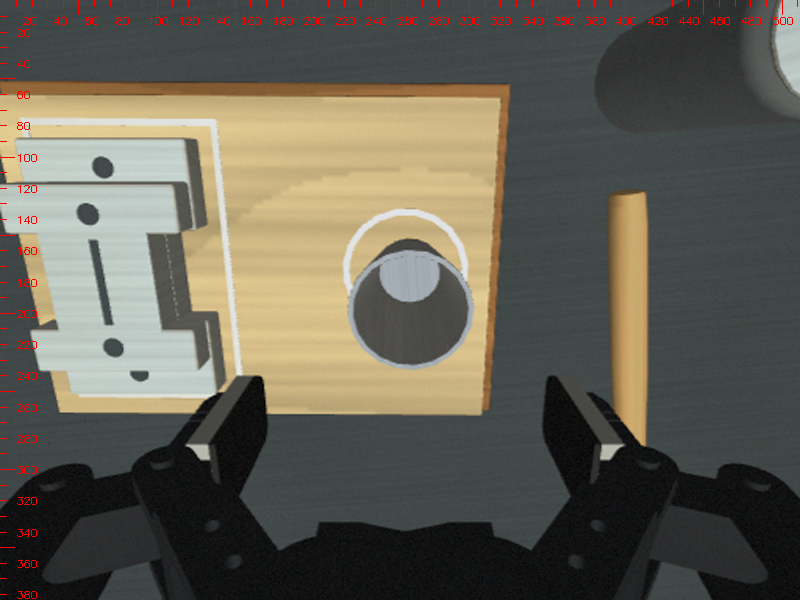

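View pics/side14b.png

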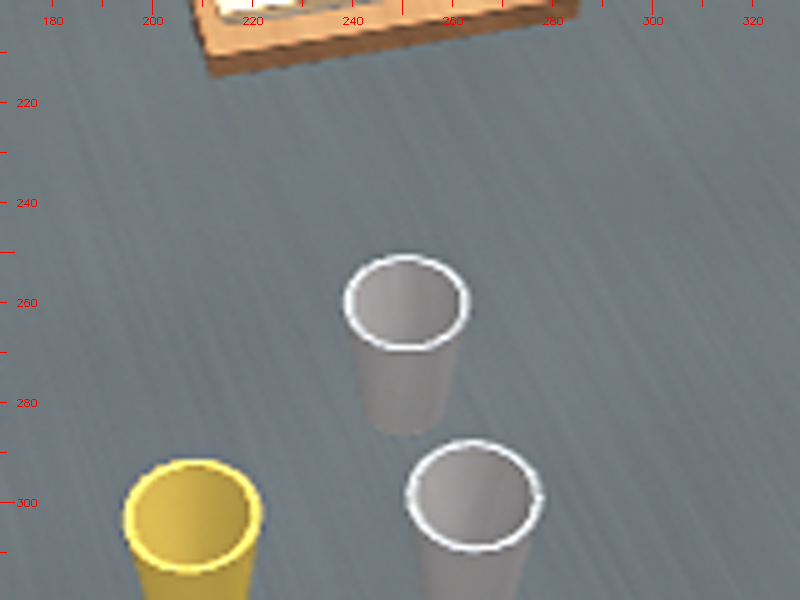

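```bash
python3 - <<'E'
from h import *
_,cw=load('w14');_,cs=load('side14')
a=np.array((410,309))/1.5625-.5;b=np.array((303,247))/5+[169.5,79.5]
print(plane(cw,a,.124),plane(cs,b,.124),tri(cw,a,cs,b))
b2=np.array((305,349))/5+[169.5,79.5];print('ring side',plane(cs,b2,.044))
a2=np.array((405,266))/1.5625-.5;print('ring wrist',plane(cw,a2,.044))
E
python3 -m creep '[[-0.025,0,0.003,0],[-0.04,0,0.005,0],[-0.045,0,0.006,0],[-0.045,0,0.006,0],[-0.045,0,0.006,0],[-0.045,0,0.006,0],[-0.045,0,0.006,0],[-0.045,0,0.006,0],[-0.045,0,0.006,0],[-0.045,0,0.006,0],[-0.045,0,0.006,0],[-0.028,0,0.004,0],[-0.018,0,0,0],[0,0,0,0],[0,0,0,0],[0,0,0,0]]'
python3 - <<'E'
from h import *
need(.432,-.2005,.06)
im,ci=shot('wrist','w15')
th=np.linspace(0,2*np.pi,4,endpoint=False)
print(((proj(ci,[[.432+.031*np.cos(t),-.2005+.031*np.sin(t),.08] for t in th])+.5)*800/512).round(0).tolist())
E
```

```text
[0.54449111 0.30836618 0.124     ] [0.54582744 0.30660608 0.124     ] (array([0.54568649, 0.30827657, 0.12263882]), np.float64(0.0013988286047739741))
ring side [0.54554896 0.30456253 0.044     ]
ring wrist [0.54215347 0.30606266 0.044     ]
t: 52.1
eef_pos: [0.4324, -0.1994, 0.1999]
ee_rot: [-0.522, -0.476, 0.476, 0.524]
force: [-0.0, -0.1, 0.1]
gripper_width: 0.085
t=52.1 pos=[ 0.4324 -0.1994  0.1999] psi=84.64 turn=-0.0000 shift(after turn)=[-0.0011  0.1399  0.0003] F=[-0.   -0.13  0.07] w=0.0850 tilt=-1.0000
[[409.0, 336.0], [458.0, 281.0], [398.0, 233.0], [350.0, 291.0]]
```

View pics/w15.png

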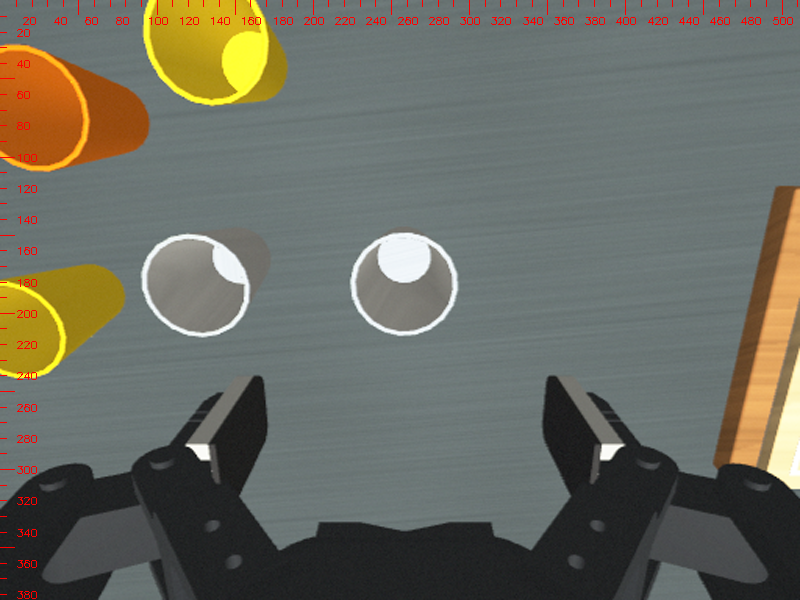

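```bash
python3 -m creep '[[-0.0011,0.03,0.0003,0],[0,0.035,0,0],[0,0.035,0,0],[0,0.022,0,0],[0,0.012,0,0],[0,0.005,0,0],[0,0,0,0],[0,0,0,0],[0,0,0,0]]'
python3 -m creep '[[0,0,0,0],[0,0,0,0],[0,0,0,0],[0,0,0,0],[0,0,0,0],[0,0,0,0],[0,0,0,0],[0,0,0,0]]' 0.045 30
python3 -c "
from h import *
need(.432,-.2005,.06)"
python3 -m creep '[[0,-0.01,0,0],[0,-0.02,0,0],[0,-0.03,0,0],[0,-0.04,0,0],[0,-0.04,0,0],[0,-0.03,0,0],[0,0,0,0],[0,0,0,0],[0,0,0,0]]'
python3 -c "
from h import *
need(.5468,.3068,.23)
shot('side','side16',(170,180,330,300))"
```

```text
t: 53.05
eef_pos: [0.4332, -0.202, 0.0625]
ee_rot: [0.524, 0.476, -0.476, -0.522]
force: [0.2, 0.8, -0.4]
gripper_width: 0.0848
t: 53.85
eef_pos: [0.4333, -0.202, 0.0628]
ee_rot: [0.524, 0.476, -0.476, -0.522]
force: [-0.7, 3.3, 9.8]
gripper_width: 0.0603
t=53.9 pos=[ 0.4333 -0.202   0.0628] psi=84.58 turn=-0.0000 shift(after turn)=[0.0014 0.0028 0.0014] F=[-0.67  3.28  9.78] w=0.0603 tilt=-1.0000
t: 54.75
eef_pos: [0.4314, -0.2011, 0.2306]
ee_rot: [-0.522, -0.476, 0.476, 0.524]
force: [-0.2, -0.8, -0.9]
gripper_width: 0.0604
t=54.8 pos=[ 0.4314 -0.2011  0.2306] psi=84.60 turn=-0.0000 shift(after turn)=[ 0.5165  0.0006 -0.0671] F=[-0.2  -0.77 -0.93] w=0.0604 tilt=-1.0000
```

View pics/side16.png

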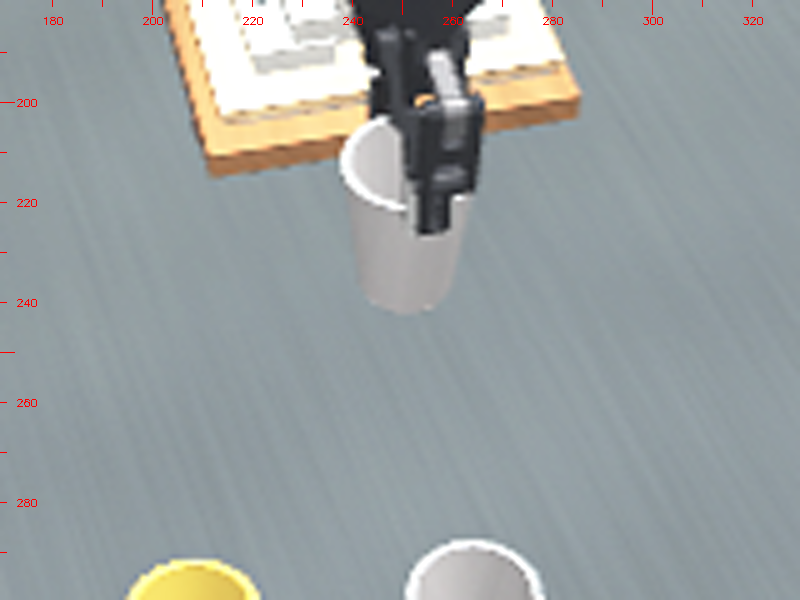

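```bash
python3 -m creep '[[0.025,0,-0.003,0],[0.04,0,-0.005,0],[0.045,0,-0.006,0],[0.045,0,-0.006,0],[0.045,0,-0.006,0],[0.045,0,-0.006,0],[0.045,0,-0.006,0],[0.045,0,-0.006,0],[0.045,0,-0.006,0],[0.045,0,-0.006,0],[0.045,0,-0.006,0],[0.03,0,-0.004,0],[0.015,0,-0.002,0],[0,0,0,0],[0,0,0,0],[0,0,0,0]]'
python3 -c "
from h import *
need(.5468,.3068,.185)"
```

```text
t: 56.4
eef_pos: [0.5481, 0.303, 0.231]
ee_rot: [-0.523, -0.475, 0.476, 0.523]
force: [-0.1, -0.1, -0.5]
gripper_width: 0.06
t=56.4 pos=[0.5481 0.303  0.231 ] psi=84.54 turn=-0.0000 shift(after turn)=[0.0037 0.046  0.0016] F=[-0.13 -0.1  -0.52] w=0.0600 tilt=-1.0000
```

```bash
python3 -m creep '[[0.003,0.02,0.001,0],[0,0.015,0,0],[0,0,0,0],[0,0,0,0],[0,0,0,0]]'
python3 -c "
from h import *
need(.5468,.3068,.185)
im,_=shot('side','side17',(170,60,330,180))
shot('wrist','w17')"
```

```text
t: 56.9
eef_pos: [0.5486, 0.3073, 0.1977]
ee_rot: [0.523, 0.476, -0.475, -0.523]
force: [-0.4, -0.7, -0.4]
gripper_width: 0.0599
t=56.9 pos=[0.5486 0.3073 0.1977] psi=84.56 turn=-0.0000 shift(after turn)=[-0.0006  0.0127  0.0017] F=[-0.36 -0.66 -0.45] w=0.0599 tilt=-1.0000
```

View pics/side17.png

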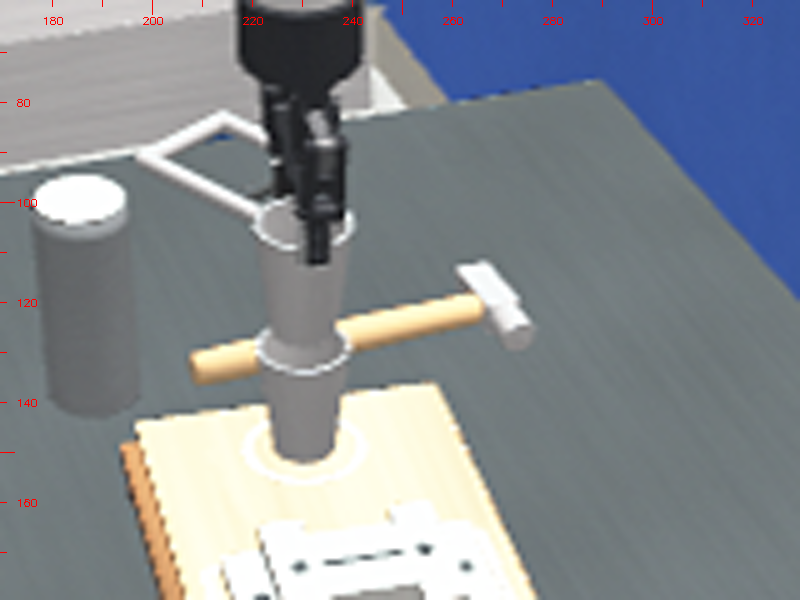

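View pics/w17.png

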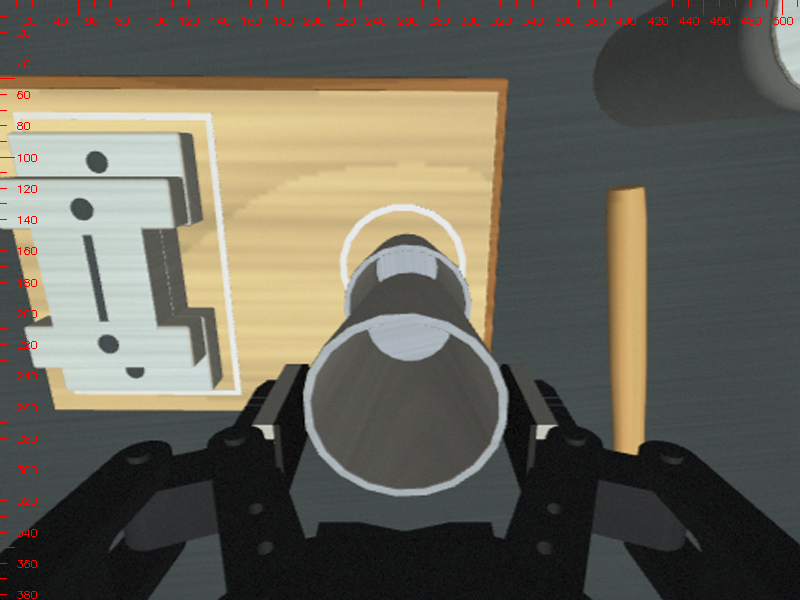

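```bash
python3 -m creep '[[0,0.006,0.001,0],[0,0.006,0,0],[0,0.006,0,0],[0,0.006,0,0],[0,0,0,0],[0,0,0,0],[0,0,0,0]]'
python3 -m creep '[[0,0.005,0,0],[0,0.005,0,0],[0,0.003,0,0],[0,0,0,0],[0,0,0,0]]'
python3 -c "
from h import *
need(.5468,.3068,.15)"
```

```text
t: 57.7
eef_pos: [0.5471, 0.3079, 0.1727]
ee_rot: [0.523, 0.476, -0.476, -0.523]
force: [1.1, 0.2, -0.9]
gripper_width: 0.0605
t: 58.2
eef_pos: [0.5468, 0.3077, 0.1594]
ee_rot: [-0.523, -0.476, 0.476, 0.523]
force: [-0.1, -0.1, -0.3]
gripper_width: 0.0599
t=58.2 pos=[0.5468 0.3077 0.1594] psi=84.60 turn=-0.0000 shift(after turn)=[-0.0009  0.0094 -0.0001] F=[-0.08 -0.08 -0.3 ] w=0.0599 tilt=-1.0000
```

```bash
python3 -m creep '[[0,0.002,0,0],[0,0.002,0,0],[0,0,0,0],[0,0,0,0]]'
python3 -m creep '[[0,0.003,0,0],[0,0,0,0],[0,0,0,0]]'
python3 -m creep '[[0,0.002,0,0],[0,0,0,0],[0,0,0,0]]'
```

```text
t: 58.6
eef_pos: [0.5469, 0.3077, 0.1555]
ee_rot: [0.523, 0.476, -0.476, -0.523]
force: [0.6, 0.2, -0.6]
gripper_width: 0.0603
t: 58.9
eef_pos: [0.5468, 0.3077, 0.1524]
ee_rot: [0.523, 0.476, -0.476, -0.523]
force: [-0.2, -0.9, -0.6]
gripper_width: 0.0603
t: 59.2
eef_pos: [0.5469, 0.3077, 0.1506]
ee_rot: [0.523, 0.476, -0.476, -0.523]
force: [-0.4, 0.0, -0.2]
gripper_width: 0.0599
```

```bash
python3 -m creep '[[0,0.002,0,0],[0,0,0,0],[0,0,0,0]]'
python3 -m creep '[[0,0.002,0,0],[0,0,0,0],[0,0,0,0]]'
python3 -m creep '[[0,0.002,0,0],[0,0,0,0],[0,0,0,0]]'
```

```text
t: 59.5
eef_pos: [0.5473, 0.3076, 0.1491]
ee_rot: [0.523, 0.476, -0.476, -0.523]
force: [-0.2, -3.5, 4.6]
gripper_width: 0.0606
t: 59.8
eef_pos: [0.5478, 0.3076, 0.1482]
ee_rot: [0.524, 0.477, -0.475, -0.522]
force: [-1.3, -3.7, 12.2]
gripper_width: 0.0604
t: 60.1
eef_pos: [0.5484, 0.3077, 0.1478]
ee_rot: [0.524, 0.477, -0.475, -0.522]
force: [-3.6, -5.1, 21.5]
gripper_width: 0.0598
```

```bash
python3 -m creep '[[0,-0.004,0,0],[0,-0.002,0,0],[0,0,0,0],[0,0,0,0]]'
python3 -m creep '[[-0.0015,0,0,0],[0,0,0,0],[0,0,0,0]]'
python3 -m creep '[[0,0.002,0,0],[0,0,0,0],[0,0,0,0]]'
python3 -m creep '[[0,0.002,0,0],[0,0,0,0],[0,0,0,0]]'
python3 -m creep '[[0,0.002,0,0],[0,0,0,0],[0,0,0,0]]'
```

```text
t: 60.5
eef_pos: [0.5464, 0.3078, 0.1498]
ee_rot: [-0.523, -0.475, 0.476, 0.523]
force: [0.2, -0.1, -2.4]
gripper_width: 0.0596
t: 60.8
eef_pos: [0.5466, 0.3062, 0.1503]
ee_rot: [-0.523, -0.476, 0.476, 0.523]
force: [-0.2, -0.4, -1.6]
gripper_width: 0.06
t: 61.1
eef_pos: [0.5467, 0.3063, 0.1485]
ee_rot: [-0.523, -0.476, 0.476, 0.523]
force: [0.0, -0.0, -2.3]
gripper_width: 0.0603
t: 61.4
eef_pos: [0.5476, 0.3064, 0.148]
ee_rot: [0.523, 0.477, -0.475, -0.523]
force: [-1.2, -0.6, 6.6]
gripper_width: 0.0603
t: 61.7
eef_pos: [0.5484, 0.3064, 0.1478]
ee_rot: [0.524, 0.477, -0.475, -0.522]
force: [-3.0, -2.8, 16.7]
gripper_width: 0.0601
```

```bash
python3 -m creep '[[0,-0.002,0,0],[0,0,0,0],[0,0,0,0],[0,0,0,0],[0,0,0,0],[0,0,0,0],[0,0,0,0],[0,0,0,0]]' 0.085 30
python3 -m creep '[[0,-0.02,0,0],[0,-0.03,0,0],[0,-0.04,0,0],[0,-0.01,0,0],[0,0,0,0],[0,0,0,0]]'
python3 -c "
from h import *
need(.422,-.3197,.25)
im,_=shot('side','side18',(190,90,290,165));
shot('wrist','w18')"
```

```text
t: 62.5
eef_pos: [0.5467, 0.3063, 0.1465]
ee_rot: [0.523, 0.476, -0.476, -0.523]
force: [-0.2, -0.1, -0.8]
gripper_width: 0.0852
t: 63.1
eef_pos: [0.5461, 0.306, 0.2456]
ee_rot: [-0.523, -0.475, 0.476, 0.523]
force: [-0.1, 0.4, -0.7]
gripper_width: 0.0851
t=63.1 pos=[0.5461 0.306  0.2456] psi=84.60 turn=-0.0000 shift(after turn)=[-0.6346 -0.0044  0.0647] F=[-0.06  0.43 -0.68] w=0.0851 tilt=-1.0000
```

View pics/side18.png

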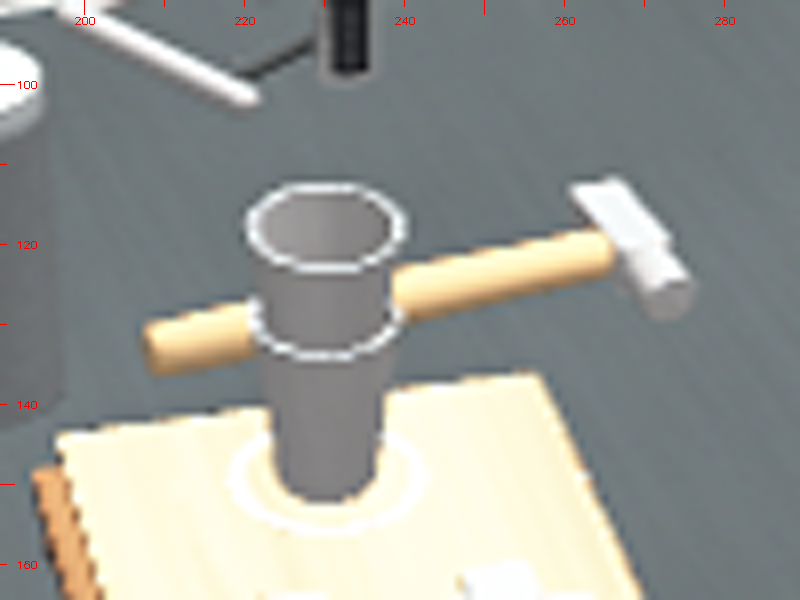

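View pics/w18.png

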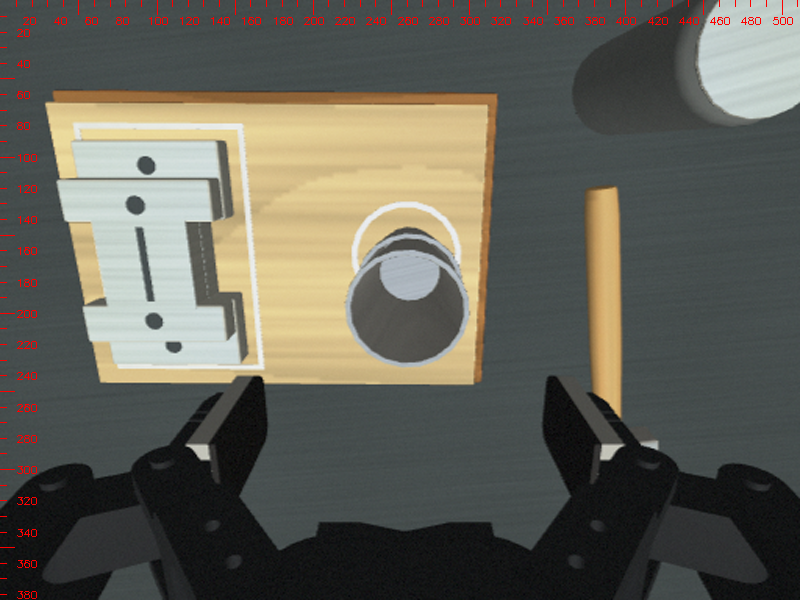

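```bash
python3 - <<'E'
from h import *
_,cw=load('w18');_,cs=load('side18')
a=np.array((407.5,308))/1.5625-.5;b=np.array((327,228))/8+[189.5,89.5]
b2=np.array((327,317))/8+[189.5,89.5]
print(tri(cw,a,cs,b), plane(cs,b2,.124)); print(plane(cs,b,.166),plane(cs,b,.151))
E
python3 -m creep '[[-0.025,0,0.002,0],[-0.04,0,0.004,0],[-0.045,0,0.005,0],[-0.045,0,0.005,0],[-0.045,0,0.005,0],[-0.045,0,0.005,0],[-0.045,0,0.005,0],[-0.045,0,0.005,0],[-0.045,0,0.005,0],[-0.045,0,0.005,0],[-0.045,0,0.005,0],[-0.045,0,0.005,0],[-0.045,0,0.005,0],[-0.035,0,0.003,0],[-0.025,0,0.001,0],[-0.015,0,0,0],[0,0,0,0],[0,0,0,0],[0,0,0,0]]'
python3 - <<'E'
from h import *
need(.422,-.3197,.06)
im,ci=shot('wrist','w19')
th=np.linspace(0,2*np.pi,4,endpoint=False)
print(((proj(ci,[[.422+.031*np.cos(t),-.3197+.031*np.sin(t),.08] for t in th])+.5)*800/512).round(0).tolist())
E
```

```text
(array([0.54626067, 0.30643143, 0.16491305]), np.float64(0.001947297583706466)) [0.54626225 0.30509237 0.124     ]
[0.54680554 0.30518367 0.166     ] [0.55402253 0.32755827 0.151     ]
t: 65.1
eef_pos: [0.4223, -0.3181, 0.2463]
ee_rot: [-0.522, -0.476, 0.476, 0.523]
force: [-0.7, 0.1, 0.5]
gripper_width: 0.0853
t=65.1 pos=[ 0.4223 -0.3181  0.2463] psi=84.67 turn=-0.0000 shift(after turn)=[-0.0016  0.1863  0.0002] F=[-0.74  0.06  0.51] w=0.0853 tilt=-1.0000
[[407.0, 311.0], [449.0, 263.0], [399.0, 221.0], [357.0, 271.0]]
```

View pics/w19.png

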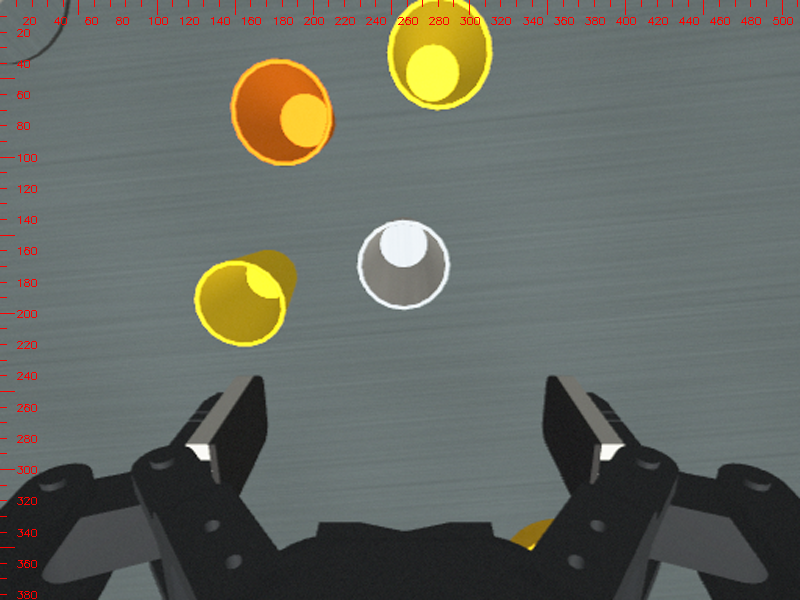

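```bash
python3 -m creep '[[-0.0016,0.03,0.0002,0],[0,0.04,0,0],[0,0.04,0,0],[0,0.035,0,0],[0,0.022,0,0],[0,0.012,0,0],[0,0.005,0,0],[0,0,0,0],[0,0,0,0],[0,0,0,0]]'
python3 -m creep '[[0,0,0,0],[0,0,0,0],[0,0,0,0],[0,0,0,0],[0,0,0,0],[0,0,0,0],[0,0,0,0],[0,0,0,0]]' 0.045 30
python3 -c "
from h import *
need(.422,-.3197,.06)"
python3 -m creep '[[0,-0.01,0,0],[0,-0.02,0,0],[0,-0.03,0,0],[0,-0.04,0,0],[0,-0.04,0,0],[0,-0.04,0,0],[0,-0.03,0,0],[0,0,0,0],[0,0,0,0],[0,0,0,0]]'
python3 -c "
from h import *
need(.5468,.3063,.27)
shot('side','side20',(190,180,350,300))"
```

```text
t: 66.15
eef_pos: [0.4227, -0.322, 0.0639]
ee_rot: [0.524, 0.476, -0.476, -0.522]
force: [0.7, 0.5, -0.4]
gripper_width: 0.0846
t: 66.95
eef_pos: [0.4226, -0.3217, 0.0639]
ee_rot: [0.524, 0.476, -0.476, -0.522]
force: [-0.3, 2.2, 8.8]
gripper_width: 0.0608
t=67.0 pos=[ 0.4226 -0.3217  0.0639] psi=84.59 turn=-0.0000 shift(after turn)=[0.0019 0.0039 0.0008] F=[-0.27  2.24  8.77] w=0.0608 tilt=-1.0000
t: 67.95
eef_pos: [0.421, -0.3205, 0.2714]
ee_rot: [-0.522, -0.476, 0.476, 0.524]
force: [-0.9, -0.3, -0.3]
gripper_width: 0.0604
t=68.0 pos=[ 0.421  -0.3205  0.2714] psi=84.60 turn=-0.0000 shift(after turn)=[ 0.6359  0.0014 -0.0662] F=[-0.87 -0.29 -0.3 ] w=0.0604 tilt=-1.0000
```

View pics/side20.png

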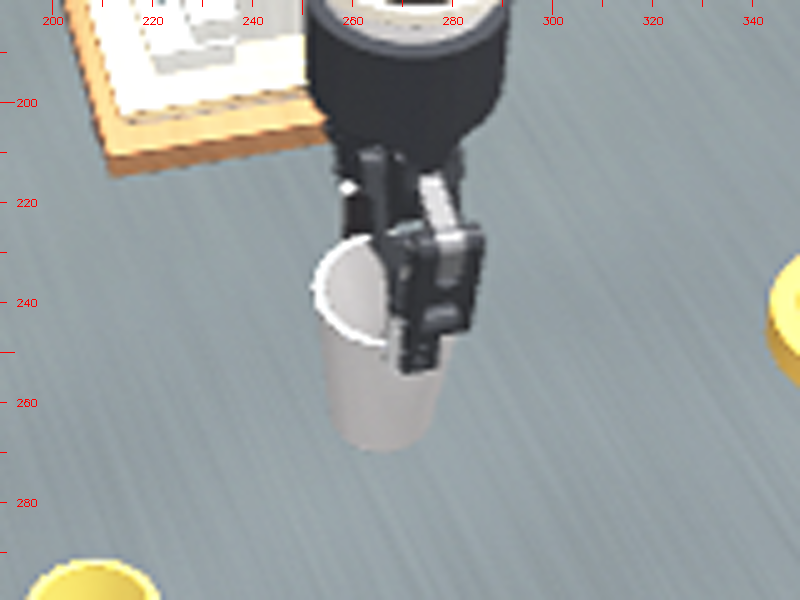

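```bash
python3 -m creep '[[0.025,0,-0.002,0],[0.04,0,-0.004,0],[0.045,0,-0.005,0],[0.045,0,-0.005,0],[0.045,0,-0.005,0],[0.045,0,-0.005,0],[0.045,0,-0.005,0],[0.045,0,-0.005,0],[0.045,0,-0.005,0],[0.045,0,-0.005,0],[0.045,0,-0.005,0],[0.045,0,-0.005,0],[0.045,0,-0.005,0],[0.035,0,-0.003,0],[0.025,0,-0.002,0],[0.016,0,0,0],[0,0,0,0],[0,0,0,0],[0,0,0,0]]'
python3 -c "
from h import *
need(.5467,.3063,.245)"
```

```text
t: 69.9
eef_pos: [0.5472, 0.3042, 0.2722]
ee_rot: [0.523, 0.475, -0.476, -0.523]
force: [-0.1, 0.9, -1.7]
gripper_width: 0.0604
t=69.9 pos=[0.5472 0.3042 0.2722] psi=84.55 turn=-0.0000 shift(after turn)=[0.002  0.0272 0.0006] F=[-0.11  0.9  -1.69] w=0.0604 tilt=-1.0000
```

```bash
python3 -m creep '[[0.002,0.015,0.0005,0],[0,0.015,0,0],[0,0,0,0],[0,0,0,0],[0,0,0,0]]'
python3 -c "
from h import *
need(.5467,.3063,.21)
im,_=shot('side','side21',(190,60,310,150))
shot('wrist','w21')"
```

```text
t: 70.4
eef_pos: [0.5478, 0.3073, 0.2436]
ee_rot: [0.523, 0.476, -0.475, -0.523]
force: [-0.4, -0.3, 0.1]
gripper_width: 0.0601
t=70.4 pos=[0.5478 0.3073 0.2436] psi=84.56 turn=-0.0000 shift(after turn)=[-0.0011  0.0336  0.001 ] F=[-0.37 -0.33  0.07] w=0.0601 tilt=-1.0000
```

View pics/side21.png

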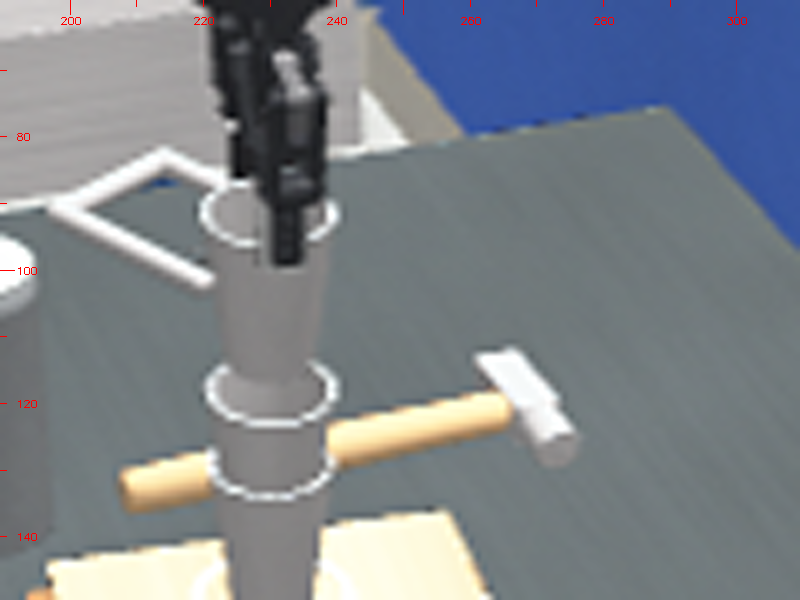

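View pics/w21.png

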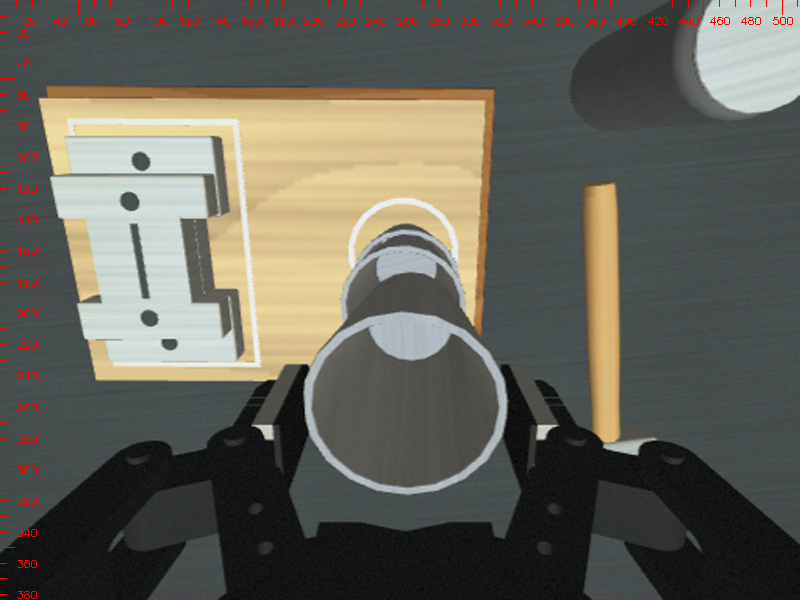

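```bash
python3 -m creep '[[-0.001,0.008,0.001,0],[0,0.008,0,0],[0,0.008,0,0],[0,0.006,0,0],[0,0,0,0],[0,0,0,0],[0,0,0,0]]'
python3 -m creep '[[0,0.005,0,0],[0,0.005,0,0],[0,0,0,0],[0,0,0,0],[0,0,0,0]]'
python3 -m creep '[[0,0.003,0,0],[0,0,0,0],[0,0,0,0]]'
python3 -c "
from h import *
need(.5467,.3063,.19)"
```

```text
t: 71.2
eef_pos: [0.5463, 0.3068, 0.2128]
ee_rot: [0.523, 0.476, -0.476, -0.523]
force: [-0.8, -0.5, -0.8]
gripper_width: 0.0601
t: 71.7
eef_pos: [0.5461, 0.3067, 0.2026]
ee_rot: [0.523, 0.476, -0.476, -0.523]
force: [0.1, 0.7, -1.3]
gripper_width: 0.0602
t: 72.0
eef_pos: [0.546, 0.3067, 0.1995]
ee_rot: [-0.523, -0.476, 0.476, 0.523]
force: [-0.8, -0.2, -1.8]
gripper_width: 0.0603
t=72.0 pos=[0.546  0.3067 0.1995] psi=84.60 turn=-0.0000 shift(after turn)=[-0.0003  0.0095 -0.0007] F=[-0.78 -0.16 -1.82] w=0.0603 tilt=-1.0000
```

```bash
python3 -m creep '[[-0.0004,0.003,0,0],[0,0,0,0],[0,0,0,0]]'
python3 -m creep '[[0,0.002,0,0],[0,0,0,0],[0,0,0,0]]'
python3 -m creep '[[0,0.002,0,0],[0,0,0,0],[0,0,0,0]]'
```

```text
t: 72.3
eef_pos: [0.546, 0.3063, 0.1964]
ee_rot: [-0.523, -0.476, 0.476, 0.523]
force: [-0.2, -0.4, -1.8]
gripper_width: 0.0602
t: 72.6
eef_pos: [0.546, 0.3063, 0.1945]
ee_rot: [-0.523, -0.476, 0.476, 0.523]
force: [-1.1, -0.6, -1.3]
gripper_width: 0.0599
t: 72.9
eef_pos: [0.5461, 0.3063, 0.1926]
ee_rot: [0.523, 0.476, -0.476, -0.523]
force: [-1.2, 0.1, 0.5]
gripper_width: 0.0606
```

```bash
python3 -m creep '[[0,0.0015,0,0],[0,0,0,0],[0,0,0,0]]'
python3 -m creep '[[0,0.0015,0,0],[0,0,0,0],[0,0,0,0]]'
python3 -m creep '[[0,0.0015,0,0],[0,0,0,0],[0,0,0,0]]'
```

```text
t: 73.2
eef_pos: [0.5465, 0.3063, 0.1916]
ee_rot: [0.523, 0.476, -0.476, -0.523]
force: [0.4, -2.4, 5.6]
gripper_width: 0.0604
t: 73.5
eef_pos: [0.547, 0.3063, 0.1909]
ee_rot: [0.524, 0.477, -0.475, -0.522]
force: [-0.7, -2.8, 8.9]
gripper_width: 0.0603
t: 73.8
eef_pos: [0.5476, 0.3062, 0.1903]
ee_rot: [0.524, 0.477, -0.475, -0.522]
force: [-0.3, -3.6, 12.0]
gripper_width: 0.0605
```

```bash
python3 -m creep '[[0,-0.0015,0,0],[0,0,0,0],[0,0,0,0],[0,0,0,0],[0,0,0,0],[0,0,0,0],[0,0,0,0],[0,0,0,0]]' 0.085 30
python3 -m creep '[[0,-0.02,0,0],[0,-0.03,0,0],[0,-0.03,0,0],[0,-0.01,0,0],[0,0,0,0],[0,0,0,0]]'
python3 -m creep '[[-0.03,0,-0.005,0],[-0.04,0,-0.01,0],[-0.04,0,-0.01,0],[-0.04,0,-0.01,0],[-0.04,0,-0.01,0],[-0.04,0,-0.01,0],[-0.04,0,-0.01,0],[-0.04,0,-0.01,0],[-0.04,0,-0.01,0],[-0.04,0,-0.01,0],[0,0,0,0],[0,0,0,0]]'
python3 -c "
from h import *
im,_=shot('side','side22',(170,70,310,200))
shot('top','top22',(80,120,320,280))
need(0,0,0)"
```

```text
t: 74.6
eef_pos: [0.546, 0.3063, 0.1895]
ee_rot: [0.523, 0.476, -0.476, -0.523]
force: [-0.1, 0.1, -1.4]
gripper_width: 0.0848
t: 75.2
eef_pos: [0.5455, 0.3061, 0.2785]
ee_rot: [-0.523, -0.475, 0.476, 0.523]
force: [0.1, 0.3, -0.3]
gripper_width: 0.0846
t: 76.4
eef_pos: [0.6029, -0.0914, 0.2775]
ee_rot: [-0.522, -0.475, 0.476, 0.525]
force: [-0.8, -0.1, 0.0]
gripper_width: 0.0848
t=76.5 pos=[ 0.6031 -0.0898  0.2783] psi=84.62 turn=-0.0000 shift(after turn)=[0.0329 0.2783 0.6088] F=[-0.1   0.12 -1.01] w=0.0851 tilt=-1.0000
```

View pics/side22.png

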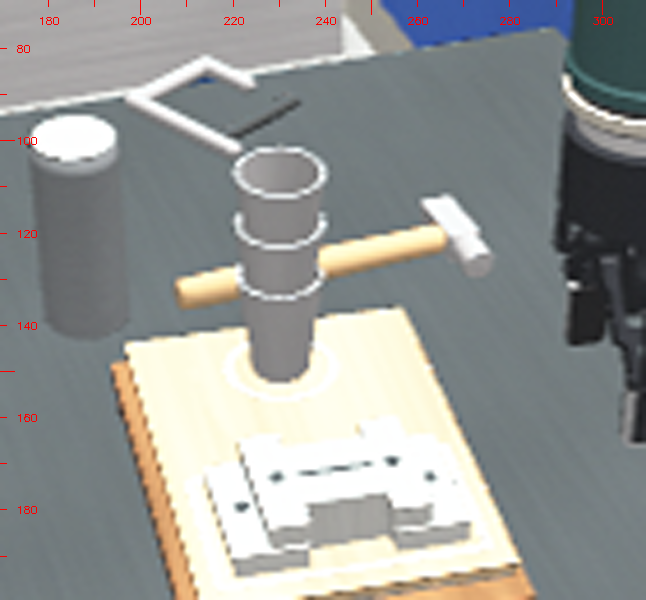

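View pics/top22.png

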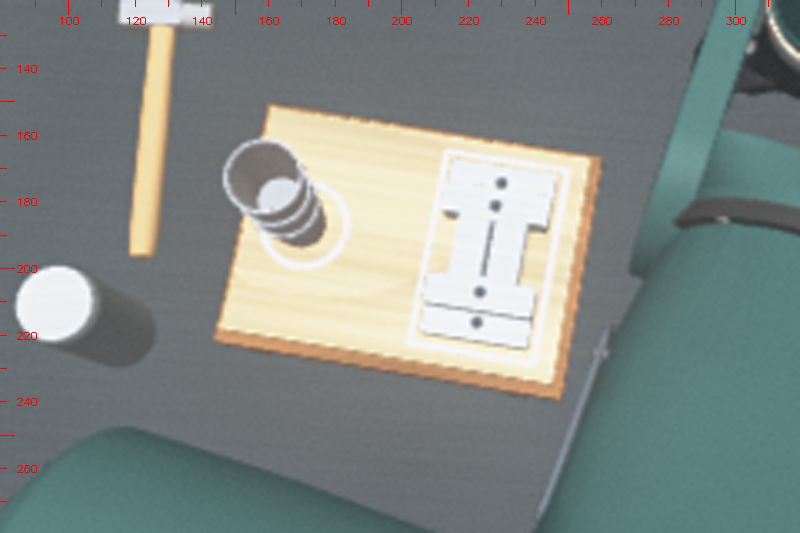

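Run:
```python
from h import *
_,cs=load('side22');_,ct=load('top22')
k=600/130;K=800/240
print(tri(ct,np.array((264,176))/K+[79.5,119.5],cs,np.array((280,172))/k+[169.5,69.5]))
for n,p,z in(('L',((502,183),(476,322)),.064),('S',((495,206),(480,292)),.084)):
    P=[plane(ct,np.array(q)/K+[79.5,119.5],z) for q in p];d=P[0]-P[1];print(n,np.mean(P,0).round(4),np.degrees(np.arctan2(d[1],d[0])).round(2),np.linalg.norm(d).round(4))
```

```text
(array([0.54630594, 0.3039534 , 0.20790032]), np.float64(0.00015296003226568464))
L [0.5285 0.1354 0.064 ] -5.6 0.1278
S [0.5268 0.1353 0.084 ] -4.89 0.0776
```

Everything is upright and centred: the cup stack's rim is at (0.546, 0.304, 0.208), directly above the ring, and both bars are at about (0.528, 0.135), at −5°.

```bash
python3 -c "
from station import close_job
print(close_job())"
```

```text
the job is handed in; nothing more can be done
None
```

The kit is loaded on the board and the job is handed in at about 76 s. I stacked the large and small bars, the only two present, in the rectangle. Then I nested the three steel cups upright in the ring. I lowered each piece in 1–2 mm steps until the wrist force showed it resting, then let go.

- **Large bar knocked aside:** the large bar was pushed out of the rectangle after I first placed it. I set the small bar back on the bench, put the large bar back in place, and then stacked the small one on it.
- **Bars:** in the last pictures the large bar is at (0.5285, 0.1354) and the small bar on it at (0.527, 0.135). The rectangle's centre measures (0.528, 0.136). The bars lie at −5.6° and −4.9°, and the rectangle at about −5.3°.
- **Cups:** the top rim is at (0.546, 0.304, 0.208), above the ring's centre at about (0.546, 0.305). Each cup stands about 41–42 mm above the one below, in the upper part of the stated 27–45 mm. The second cup wedged there, and pressing again after a 1.5 mm shift did not seat it deeper. That attempt probably lifted and moved the first cup slightly, but the stack still stands in the ring.
- **Left alone:** the hammer and can look unmoved in the last pictures. The tape and the coloured cups were outside those pictures, but I never touched them.

The board's top came out at about 44 mm by touch. The first camera estimate was 43–51 mm.

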